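# Clamp the serving plank and pull the pass lamp down over it

## Task

Set up the carving place on the pass: slide the narrow wooden plank under the clamp, fully home against its end stop and in line with the station, then crank the clamp down until the sprung tab pops clearly out beyond the side of the clamp head, without forcing the screw past the end of the tab's travel. Then pull the lamp arm down to 30 degrees above level, let go and see that it stays there with the plank still clamped. Leave all the other things on the bench where they stand.

Things in the scene. Friction and masses are not known exactly. Their poses are not given: they have to be found in the camera images.
- station: Grey clamp station bolted to the bench; place and yaw vary. Origin: on the bench (z 0) straight below the vertical clamp screw. The clamped plank lies along its +y; its -x side is open, for loading. Steel rail on the bench: x 65 to 105, y -55 to 245, 8 high (mm). Column behind the plank: x 45 to 80, y -20 to 20, 95 high.
- seat (a point): Home of the plank: on the bench at station x 0, y 115 mm, axes as the station. Home: the centre of the plank's underside lies here, its length along y, its end against the steel end stop (face at station y -25, 20 high). The head overhangs that end (jaw at least 24 mm above the bench) and the crank handle may too: set the plank down clear of them, to the -x or +y side, and slide it in on the bench.
- plank: Narrow beech serving plank, loose, 280 x 50 x 20 mm, about 0.2 kg, lying flat on the bench at the robot's left. Origin: centre of its underside; x along its length, z up. Both ends and both faces are alike.
- screw_axis (a point): On the clamp screw's vertical axis, at the top of the grey head, 95 mm above the bench. The head spans station x -20 to 75, y -20 to 20, z 60 to 95 mm.
- crank_handle (a point): Middle of the crank's upright handle: a black, freely spinning sleeve, 18 mm diameter, 42 tall, 113 to 155 mm above the bench. It stands 50 mm from the screw axis and keeps its height as the crank turns. Crank arm below it: top at 112 mm; hub: top at 115 mm.
- crank (a joint): Crank angle, rad, 0 to 18 (starts at 3.5 to 6.3; 0 = handle to station -x). Grows turning clockwise seen from above, lowering the jaw 8 mm a turn. Needs 0.06 N m (1.2 N at the handle); stays where left. On the 20 mm plank the jaw touches at about 10.2 rad, the tab is 8 mm out at about 11.6, and 18 mm out (its end) at about 13.3; beyond that the screw is forced.
- jaw: Round steel clamp foot under the head on the screw's end, 28 mm diameter, 9 thick, spring-loaded: it yields upward (up to 4 mm) once it presses with 12 N, 18 N at the end of that travel. Origin: centre of its underside.
- tab (a joint): Sprung force indicator, m: how far the brass tab (14 mm wide, 6 thick) stands out of the -y side of the small steel block (34 x 40 x 16 mm) on the screw's end, just below the head. 0 = flush with the block and the head's side; it comes out only when the jaw presses with the set force (12 N): 8 mm or more is popped out, 18 mm is the end of its travel.
- tab_end (a point): Middle of the tab's outer end face, 17 mm above the jaw's underside. Flush it lies at station y -21 mm, hidden from above by the head; popped out it stands clear of the head's -y side and is seen from above.
- lamp (a joint): Angle of the lamp arm above level, rad: 0 = level, reaching to the station's -x side over the plank; 1.57 = straight up; starts at 1.4 to 1.7. A friction hinge (0.8 N m, some 5 N at the handle) that stays where it is left.
- lamp_hinge (a point): Hinge of the lamp arm, at station x 85, y 220, z 150 mm, on top of a post 20 mm in diameter; its axis is the station's y axis.
- lamp_handle (a point): Middle of the lamp's steel handle: a round bar 16 mm in diameter parallel to the hinge axis, 150 mm from it, free over 65 mm of length to the +y side of the black lamp head. The head is 75 (along the arm) x 60 x 22 mm, centred 127 mm from the hinge and at station y 220.
- ramekin: White ceramic ramekin, 76 mm wide, 42 high, on the bench to the station's -x side. Origin: centre of its underside. A bystander.
- shaker: Steel shaker, 48 mm diameter, 85 high, on the bench to the station's -x side. Origin: centre of its underside. A bystander.
- spice_jar: Amber jar, 52 mm diameter, 70 high, behind the rail between clamp and lamp post. Origin: centre of its underside. A bystander.
- oil_bottle: Green bottle, 60 mm diameter, 190 high, beside the clamp on the station's -y side. Origin: centre of its underside. A bystander.
- sauce_bottle: White bottle, 64 mm diameter, 170 high, at the far left. Origin: centre of its underside. A bystander.
- mug: White mug, 80 mm diameter, 90 high, at the left. Origin: centre of its underside. A bystander.
- turner: Kitchen turner with a black handle, 270 mm long, lying at the right edge. A bystander.

How it is judged:
By the outcome, as a careful person would: the job done as asked, in the order asked, and still so for the second after the job is handed in, with the robot touching nothing.
It also fails if it takes over 72 s, if anything falls off the work surface, if the arm or the gripper's body presses on something with over 40 N, if the wrist force passes 120 N, or if a joint passes its speed limit or range.

## Robot

A 6-joint arm with a two-finger parallel gripper is mounted at the origin on the work surface. World frame = base frame: x ahead of the robot, y to its left, z up, the work surface at z = 0. Lengths are in m, angles in rad, forces in N, time in s.
With the tool pointing down it reaches from about 0.4 to 0.825 m from the base axis. Payload 7 kg.
Tool frame: the origin (TCP) lies on the front face of the gripper's body, between the roots of the fingers; the fingertips stand 66 mm ahead of it and the grasp point (between the pads) lies 47 mm ahead of it; z points along the fingers, y is the line along which they close (so a half turn about z gives the same grasp; the last joint's range is limited). The gripper opens to 88 mm and grips with 3 to 60 N. Pads are 19 mm wide; open, the fingers measure 130 mm over their backs; the gripper's body (78 mm by 193 mm) begins 47 mm behind the grasp point.
Start: joints at [-0.831, 0.359, 0.012, 0, -1.224, -0.288], TCP at [0.295, -0.607, 0.292] pointing down, gripper open.
Joint ranges: [-3.07, 3.07], [-1.43, 2.12], [-1.02, 1.25], [-3.03, 1.67], [-3.05, -0], [-3.03, 3.03]. Speed limits (rad/s): [2.39, 2.39, 3.01, 3.14, 3.14, 3.14].

## Interface

Orientations are given as [roll, pitch, yaw] about the fixed x, y, z axes, in that order (R = Rz(yaw) Ry(pitch) Rx(roll)).
In Python, from station import arm gives the robot as it stands. The module is installed in compiled form; this text tells all that it offers.
- The arm moves only by the tool move_arm, never from a script. Its argument "increments" is a list of rows, each an object of numbers: "jaw": the gripper command: -1 is shut, 1 is fully open, values between are in proportion; "dx", "dy", "dz": the shift along the tool's x, y, z in m; "twist": the turn about the tool's z in rad. A call has 1 to 12 rows; each row shifts and turns the commanded pose from where the row before left it, along the tool's axes as they then stand; what a row does not reach is not made up. A row lasts 1/12 s, in which the tool goes at most 41.7 mm and 7.16 degrees, less where a joint would pass 70% of its speed; a pose out of reach is approached as far as the arm can. A call is refused whole if a number of a shift passes 0.0417 or a number of a turn 0.125, either way. A call with a gripper value outside its range is refused whole. The fingers move at their own pace and stop on an object; "force" is the grip in N (left out, the last holds). Time passes only in rows, so rows that do not move let the fingers close. It gives the time, the measured TCP pose, the force, the opening and the grip force at its end, in the units of the state.
- arm.get_state(): the state, without advancing time (a new reading comes with each control period).
- arm.grab_frame(name): name is "side" or "top" or "wrist"; returns the picture (480x640x3 uint8, blue, green, red); there is no depth.
- arm.camera_info(name): a dict with "K" (3x3 intrinsics, pixels), "extrinsics" (4x4, takes a point from camera to world coordinates). Camera axes: x right, y down, z forward; pixel columns grow to the right and rows downward; lengths in m; the calibration is good to about 2 mm. A picture is of the moment at which its call begins: read the wrist's pose just before it. camera_info takes no time and is no camera call; for the wrist camera it gives the pose at the moment of the call.
- arm.job_done(): hands the job in; it is judged then, once.
Trained networks look in the newest picture that a camera, given by its name, has taken for a name from the list of things; names that differ only in an ending like _2 or _b are one class to them, and where a whole thing is asked for, a point or a joint stands for the part that bears it (a point fixed in the world has none). Each returns a list of dicts, best first, with "score" (0 to 1); they miss things now and then, are a little off and sometimes report something else, mostly with a low value. They report only what shows in the picture. A call takes as long as a camera call.
- arm.find_in(camera, name): "position" ([x, y, z] in m, in world coordinates, good to about 4 mm: the middle of the surface that is visible of it).
- arm.silhouettes(camera, name): "pixels" (480x640 bool, what is visible of it).
- arm.pinpoint(camera, name): "position" ([x, y, z] in m, in world coordinates, good to about 4 mm: a listed point, or the origin of a listed thing).
The state is a dict: "t": time; "q": joint angles; "qd": joint speeds; "joint_efforts": joint torques, N m; "eef_pos": TCP position; "ee_rot": TCP orientation; "force": force on the tool from outside, world axes, zero at the start; "moment": the same for the moment, N m; "width": finger opening in m; "gripper_force": force on a finger pad.
Only numpy, scipy, OpenCV 4.12 (cv2) and the standard library are available. Lean on these libraries where they do the work, as an engineer would, in place of code of your own. Each camera call takes 0.05 s, during which the arm holds its last target. There are 200 camera calls.

## Working session

There is one attempt and no reset: what is moved stays moved. The work goes in short steps, Python scripts to look and compute and a tool call to move; the robot and the scene stay as the last step left them, time stands still between calls to the robot, and variables do not carry over. Pictures are saved under pics/ and viewed, at most 10 in all, crops included, and the job is handed in when it is done.

Besides the shell and the picture viewer there is one more tool, called after ">>>" by a JSON object that holds its "api" and its "payload", one argument or row to a line. move_arm: Moves the arm, as the interface text tells. Its arguments: {"type":"object","properties":{"increments":{"type":"array"},"force":{"type":"number"}},"required":["increments"]}

```bash
mkdir -p pics; cat > h.py <<'E'
from station import arm
import numpy as np, cv2
def rep(cam,names):
    for n in names:
        try:
            r=arm.pinpoint(cam,n)
            print(cam,n,[(np.round(d['position'],3).tolist(),round(d['score'],2)) for d in r[:2]])
        except Exception as e: print(n,e)
def px(cam,p):
    c=arm.camera_info(cam);T=np.linalg.inv(np.array(c['extrinsics']));q=T[:3,:3]@np.array(p)+T[:3,3];u=np.array(c['K'])@q;return u[:2]/u[2]
def ray(cam,u,v,z):
    c=arm.camera_info(cam);E=np.array(c['extrinsics']);d=E[:3,:3]@np.linalg.inv(np.array(c['K']))@np.array([u,v,1.]);return E[:3,3]+d*(z-E[2,3])/d[2]
E
python3 - <<'E'
from h import *
a=arm.grab_frame('top');b=arm.grab_frame('side')
cv2.imwrite('pics/top.png',a);cv2.imwrite('pics/side.png',b)
rep('top',['station','seat','plank','screw_axis','crank_handle','lamp_hinge','lamp_handle','ramekin','shaker','spice_jar','oil_bottle','sauce_bottle','mug','turner'])
rep('side',['station','screw_axis','crank_handle','lamp_hinge','lamp_handle','plank'])
s=arm.silhouettes('top','plank')
m=s[0]['pixels'].astype(np.uint8)
r=cv2.minAreaRect(np.argwhere(m)[:,::-1].astype(np.float32));bx=cv2.boxPoints(r)
print(bx,[ray('top',*p,0.02).round(3).tolist() for p in bx])
st=arm.get_state();print(st)
E
```

```text
top station [([0.549, -0.151, -0.003], 0.79)]
top seat [([0.638, 0.07, 0.153], 0.68), ([0.594, -0.173, 0.133], 0.55)]
top plank [([0.451, 0.272, 0.003], 0.61), ([0.503, 0.524, -0.0], 0.32)]
top screw_axis [([0.553, -0.152, 0.095], 0.79), ([0.705, -0.044, 0.004], 0.65)]
top crank_handle [([0.597, -0.175, 0.134], 0.74)]
top lamp_hinge [([0.642, 0.071, 0.147], 0.95)]
top lamp_handle [([0.651, 0.136, 0.302], 0.94)]
top ramekin [([0.404, -0.086, 0.002], 0.79)]
top shaker [([0.399, -0.249, -0.002], 0.84)]
top spice_jar [([0.706, -0.044, 0.005], 0.66), ([0.55, -0.151, -0.001], 0.49)]
top oil_bottle [([0.548, -0.339, 0.0], 0.7)]
top sauce_bottle [([0.685, 0.346, -0.001], 0.94)]
top mug [([0.503, 0.525, -0.002], 0.78), ([0.536, -0.525, -0.002], 0.24)]
top turner [([0.536, -0.522, -0.0], 0.56)]
side station [([0.554, -0.149, -0.004], 0.9)]
side screw_axis [([0.551, -0.155, 0.095], 0.82)]
side crank_handle [([0.595, -0.178, 0.136], 0.81)]
side lamp_hinge [([0.64, 0.07, 0.149], 0.73)]
side lamp_handle [([0.454, 0.271, 0.002], 0.33)]
side plank [([0.457, 0.273, 0.0], 0.77), ([0.555, -0.038, 0.002
[... 154 characters left out ...]
0.209, 0.02], [0.311, 0.28, 0.02]]
{'t': 1.15, 'q': array([-8.30889740e-01,  3.58580518e-01,  1.18992757e-02,  2.69674473e-06,
       -1.22411258e+00, -2.88084782e-01]), 'qd': array([-0.00044414, -0.00201282, -0.00072643, -0.00198637, -0.0005667 ,
        0.00051349]), 'joint_efforts': array([ 2.54383585e-04, -5.82407928e+01,  2.93304580e+01,  7.00251773e+00,
        1.24144185e-02, -2.72900235e-05]), 'eef_pos': array([ 0.29466854, -0.60725499,  0.29217402]), 'ee_rot': array([-3.14158953e+00, -1.71942829e-06, -2.68976993e+00]), 'force': array([-0.27594394,  0.44810515, -0.30949257]), 'moment': array([-0.04109612, -0.06315135,  0.06835413]), 'gripper_force': 0.0, 'width': 0.08784693871422776}
```

View pics/top.png

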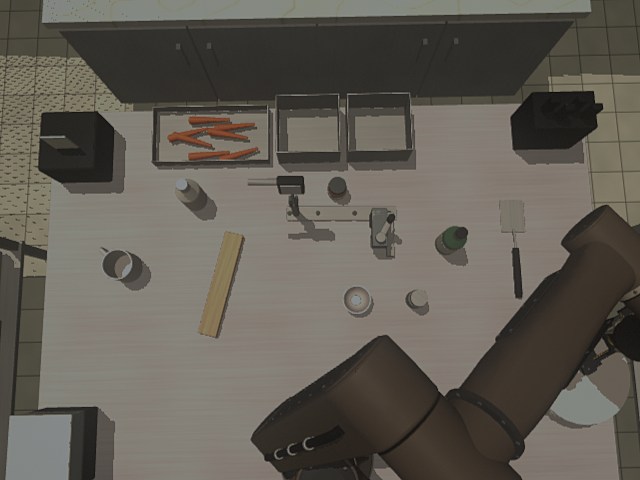

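View pics/side.png

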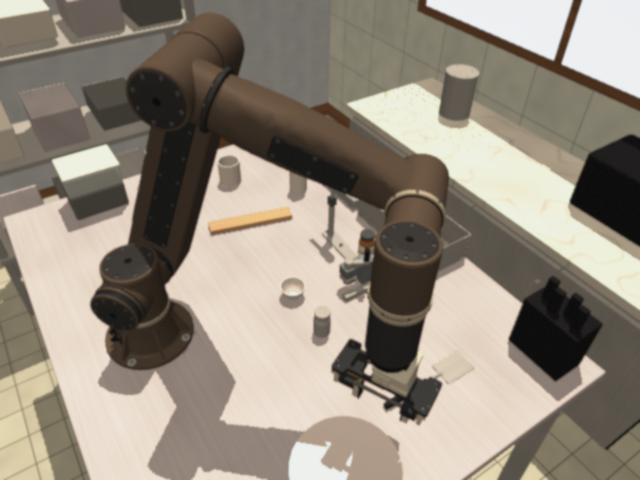

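The top view shows the plank at pixels about (220,285), with the rail and clamp at (290–395, 205–250). The handle is at (390,218) and the lamp is upright at (290,190). In the side view the lamp stands near (330,210) and the clamp near (360,260), which matches what the networks report.

```bash
cat >> h.py <<'E'
def plan(wps,sp=0.038,start=None,tw=0.12):
    """rows from the present pose through waypoints (x,y,z,yaw) of the TCP, tool down"""
    import math
    s=arm.get_state();cur=np.array([*s['eef_pos'],s['ee_rot'][2]]) if start is None else np.array(start,float)
    rows=[]
    for w in wps:
        w=np.array(w,float);d=w-cur;d[3]=(d[3]+math.pi)%(2*math.pi)-math.pi
        n=max(1,math.ceil(max(np.linalg.norm(d[:3])/sp,abs(d[3])/tw)-1e-6))
        for i in range(n):
            y=cur[3];dx,dy,dz=d[:3]/n
            rows.append([round(v,4)+0 for v in (dx*math.cos(y)+dy*math.sin(y),dx*math.sin(y)-dy*math.cos(y),-dz,-d[3]/n)])
            cur=cur+d/n
    print(len(rows));[print(r) for r in rows]
E
python3 -c "
from h import *
plan([(0.47,-0.10,0.40,-1.571)],tw=0.094)"
```

```text
15
[np.float64(-0.0253), np.float64(0.0253), np.float64(-0.0072), np.float64(-0.0746)]
[np.float64(-0.0271), np.float64(0.0234), np.float64(-0.0072), np.float64(-0.0746)]
[np.float64(-0.0288), np.float64(0.0213), np.float64(-0.0072), np.float64(-0.0746)]
[np.float64(-0.0303), np.float64(0.0191), np.float64(-0.0072), np.float64(-0.0746)]
[np.float64(-0.0316), np.float64(0.0168), np.float64(-0.0072), np.float64(-0.0746)]
[np.float64(-0.0328), np.float64(0.0144), np.float64(-0.0072), np.float64(-0.0746)]
[np.float64(-0.0337), np.float64(0.0119), np.float64(-0.0072), np.float64(-0.0746)]
[np.float64(-0.0345), np.float64(0.0093), np.float64(-0.0072), np.float64(-0.0746)]
[np.float64(-0.0351), np.float64(0.0067), np.float64(-0.0072), np.float64(-0.0746)]
[np.float64(-0.0355), np.float64(0.0041), np.float64(-0.0072), np.float64(-0.0746)]
[np.float64(-0.0358), np.float64(0.0014), np.float64(-0.0072), np.float64(-0.0746)]
[np.float64(-0.0358), np.float64(-0.0012), np.float64(-0.0072), np.float64(-0.0746)]
[np.float64(-0.0356), np.float64(-0.0039), np.float64(-0.0072), np.float64(-0.0746)]
[np.float64(-0.0352), np.float64(-0.0065), np.float64(-0.0072), np.float64(-0.0746)]
[np.float64(-0.0346), np.float64(-0.0091), np.float64(-0.0072), np.float64(-0.0746)]
```

>>> {"api": "move_arm", "payload": {
  "increments": [
    {"jaw": 1,"dx": -0.025,"dy": 0.025,"dz": -0.007,"twist": -0.075},
    {"dx": -0.027,"dy": 0.023,"dz": -0.007,"twist": -0.075},
    {"dx": -0.029,"dy": 0.021,"dz": -0.007,"twist": -0.075},
    {"dx": -0.03,"dy": 0.019,"dz": -0.007,"twist": -0.075},
    {"dx": -0.032,"dy": 0.017,"dz": -0.007,"twist": -0.075},
    {"dx": -0.033,"dy": 0.014,"dz": -0.007,"twist": -0.075},
    {"dx": -0.034,"dy": 0.012,"dz": -0.007,"twist": -0.075},
    {"dx": -0.0345,"dy": 0.009,"dz": -0.007,"twist": -0.075},
    {"dx": -0.035,"dy": 0.007,"dz": -0.007,"twist": -0.075},
    {"dx": -0.0355,"dy": 0.004,"dz": -0.007,"twist": -0.075},
    {"dx": -0.036,"dy": 0.001,"dz": -0.007,"twist": -0.075},
    {"dx": -0.036,"dy": -0.001,"dz": -0.007,"twist": -0.075}
  ]
}}

```text
$.increments[1]: bad value
```

>>> {"api": "move_arm", "payload": {
  "increments": [
    {"dx": -0.0355,"dy": -0.004,"dz": -0.007,"twist": -0.075},
    {"dx": -0.035,"dy": -0.0065,"dz": -0.007,"twist": -0.075},
    {"dx": -0.0345,"dy": -0.009,"dz": -0.007,"twist": -0.075},
    {},
    {}
  ]
}}

```text
$.increments[0]: bad value
```

```bash
sed -i 's/round(v,4)+0/float(round(v,4))/' h.py; python3 - <<'E'
from h import *
s=arm.get_state();print(s['eef_pos'],s['ee_rot'],s['q'])
cv2.imwrite('pics/w1.png',arm.grab_frame('wrist'))
rep('wrist',['station','screw_axis','crank_handle','lamp_hinge','lamp_handle','jaw'])
print(arm.camera_info('wrist'))
E
```

```text
[ 0.29466854 -0.60725499  0.29217402] [-3.14158953e+00 -1.71942829e-06 -2.68976993e+00] [-8.30889740e-01  3.58580518e-01  1.18992757e-02  2.69674473e-06
 -1.22411258e+00 -2.88084782e-01]
wrist station []
wrist screw_axis []
wrist crank_handle []
wrist lamp_hinge []
wrist lamp_handle []
wrist jaw []
{'K': array([[362.33699692,   0.        , 322.8297523 ],
       [  0.        , 362.33699692, 234.37131767],
       [  0.        ,   0.        ,   1.        ]]), 'extrinsics': array([[-4.37848455e-01,  8.66932590e-01,  2.38152506e-01,
         2.29765385e-01],
       [ 8.99048792e-01,  4.22212706e-01,  1.15964222e-01,
        -6.37950344e-01],
       [-1.78508191e-05,  2.64885478e-01, -9.64279878e-01,
         3.84645619e-01],
       [ 0.00000000e+00,  0.00000000e+00,  0.00000000e+00,
         1.00000000e+00]])}
```

View pics/w1.png

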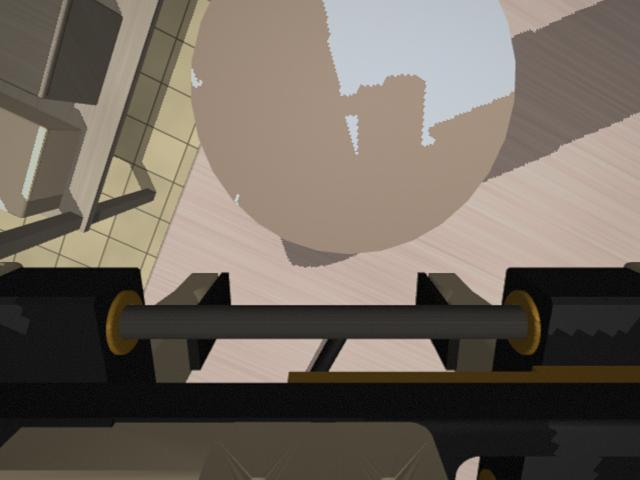

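The wrist view shows only the round table part and the floor. The call was refused because rows need all their fields, so the arm hasn't moved.

```bash
python3 -c "
from h import *
plan([(0.50,0.06,0.42,-1.571)],sp=0.0405)"
```

```text
18
[-0.0264, 0.0284, -0.0071, -0.0622]
[-0.0282, 0.0267, -0.0071, -0.0622]
[-0.0298, 0.0249, -0.0071, -0.0622]
[-0.0312, 0.023, -0.0071, -0.0622]
[-0.0326, 0.021, -0.0071, -0.0622]
[-0.0339, 0.0189, -0.0071, -0.0622]
[-0.035, 0.0168, -0.0071, -0.0622]
[-0.0359, 0.0146, -0.0071, -0.0622]
[-0.0368, 0.0123, -0.0071, -0.0622]
[-0.0375, 0.01, -0.0071, -0.0622]
[-0.038, 0.0077, -0.0071, -0.0622]
[-0.0384, 0.0053, -0.0071, -0.0622]
[-0.0387, 0.0029, -0.0071, -0.0622]
[-0.0388, 0.0005, -0.0071, -0.0622]
[-0.0387, -0.0019, -0.0071, -0.0622]
[-0.0385, -0.0043, -0.0071, -0.0622]
[-0.0382, -0.0067, -0.0071, -0.0622]
[-0.0377, -0.0091, -0.0071, -0.0622]
```

>>> {"api": "move_arm", "payload": {
  "increments": [
    {"jaw": 1,"dx": -0.026,"dy": 0.028,"dz": -0.007,"twist": -0.062},
    {"jaw": 1,"dx": -0.028,"dy": 0.027,"dz": -0.007,"twist": -0.062},
    {"jaw": 1,"dx": -0.03,"dy": 0.025,"dz": -0.007,"twist": -0.062},
    {"jaw": 1,"dx": -0.031,"dy": 0.023,"dz": -0.007,"twist": -0.062},
    {"jaw": 1,"dx": -0.033,"dy": 0.021,"dz": -0.007,"twist": -0.062},
    {"jaw": 1,"dx": -0.034,"dy": 0.019,"dz": -0.007,"twist": -0.062},
    {"jaw": 1,"dx": -0.035,"dy": 0.017,"dz": -0.007,"twist": -0.062},
    {"jaw": 1,"dx": -0.036,"dy": 0.015,"dz": -0.007,"twist": -0.062},
    {"jaw": 1,"dx": -0.037,"dy": 0.012,"dz": -0.007,"twist": -0.062},
    {"jaw": 1,"dx": -0.0375,"dy": 0.01,"dz": -0.007,"twist": -0.062},
    {"jaw": 1,"dx": -0.038,"dy": 0.008,"dz": -0.007,"twist": -0.062},
    {"jaw": 1,"dx": -0.0385,"dy": 0.005,"dz": -0.007,"twist": -0.062}
  ]
}}

```text
t: 2.5
eef_pos: [0.4315, -0.1599, 0.377]
ee_rot: [-3.14, 0.001, -1.943]
force: [1.8, -0.2, -1.2]
width: 0.0876
gripper_force: 0.0
```

>>> {"api": "move_arm", "payload": {
  "increments": [
    {"jaw": 1,"dx": -0.039,"dy": 0.003,"dz": -0.007,"twist": -0.062},
    {"jaw": 1,"dx": -0.039,"dy": 0.0005,"dz": -0.007,"twist": -0.062},
    {"jaw": 1,"dx": -0.039,"dy": -0.002,"dz": -0.007,"twist": -0.062},
    {"jaw": 1,"dx": -0.0385,"dy": -0.004,"dz": -0.007,"twist": -0.062},
    {"jaw": 1,"dx": -0.038,"dy": -0.007,"dz": -0.007,"twist": -0.062},
    {"jaw": 1,"dx": -0.038,"dy": -0.009,"dz": -0.007,"twist": -0.062},
    {"jaw": 1,"dx": 0,"dy": 0,"dz": 0,"twist": 0},
    {"jaw": 1,"dx": 0,"dy": 0,"dz": 0,"twist": 0}
  ]
}}

```text
t: 3.17
eef_pos: [0.501, 0.0633, 0.418]
ee_rot: [3.141, 0.0, -1.571]
force: [-0.1, -0.3, -0.1]
width: 0.0874
gripper_force: 0.0
```

```bash
python3 - <<'E'
from h import *
s=arm.get_state();print(s['t'],s['eef_pos'],s['ee_rot'],s['q'])
f=arm.grab_frame('wrist');cv2.imwrite('pics/w1.png',f)
rep('wrist',['station','screw_axis','crank_handle','lamp_hinge','lamp_handle','seat'])
# rail edges: project predicted and fit lines
g=cv2.cvtColor(f,cv2.COLOR_BGR2GRAY)
for l in cv2.createLineSegmentDetector().detect(g)[0][:,0]:
    a=ray('wrist',l[0],l[1],.008);b=ray('wrist',l[2],l[3],.008)
    if np.linalg.norm(a-b)>.07 and .52<a[0]<.72 and -.25<a[1]<.15: print(l.round(0),a[:2].round(3),b[:2].round(3),round(np.degrees(np.arctan2(*(b-a)[:2])),2))
E
```

```text
3.1667 [0.50104342 0.06333294 0.41804861] [ 3.14140162e+00  1.25018805e-05 -1.57062909e+00] [ 5.15222694e-01  1.48722574e-02 -1.36315058e-01 -1.06189010e-04
 -1.41976910e+00 -5.15039476e-01]
wrist station [([0.552, -0.15, -0.001], 0.7)]
wrist screw_axis [([0.64, 0.069, 0.149], 0.45)]
wrist crank_handle []
wrist lamp_hinge [([0.644, 0.071, 0.15], 0.97)]
wrist lamp_handle [([0.686, 0.341, -0.003], 0.5)]
wrist seat []
[234. 166. 229.  34.] [0.621 0.03 ] [ 0.617 -0.132] -178.58
[198.   8. 288.  10.] [ 0.652 -0.161] [ 0.542 -0.159] -89.05
[207. 183. 201. 102.] [0.661 0.054] [ 0.659 -0.052] -178.89
```

View pics/w1.png

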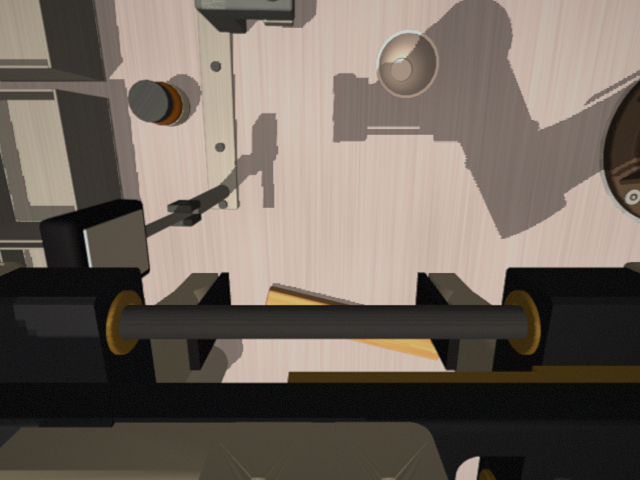

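The wrist view shows the rail at pixel columns 200–238 with the head at its top (250,10). The spice jar is at (160,100), the ramekin at (407,65), and the near end of the plank at (350,320). The rail edges put the station yaw at about -1.2° and its origin at about (0.552,-0.151). I'll fetch the plank next.

```bash
python3 -c "
from h import *
plan([(0.472,0.266,0.18,-0.255),(0.472,0.266,0.071,-0.255)],sp=0.037)"
```

```text
15
[-0.0171, 0.0024, 0.0199, -0.11]
[-0.0173, 0.0006, 0.0199, -0.11]
[-0.0172, -0.0013, 0.0199, -0.11]
[-0.017, -0.0032, 0.0199, -0.11]
[-0.0165, -0.0051, 0.0199, -0.11]
[-0.0159, -0.0069, 0.0199, -0.11]
[-0.015, -0.0086, 0.0199, -0.11]
[-0.014, -0.0102, 0.0199, -0.11]
[-0.0128, -0.0116, 0.0199, -0.11]
[-0.0114, -0.013, 0.0199, -0.11]
[-0.0099, -0.0142, 0.0199, -0.11]
[-0.0083, -0.0152, 0.0199, -0.11]
[0.0, -0.0, 0.0363, -0.0]
[0.0, -0.0, 0.0363, -0.0]
[0.0, -0.0, 0.0363, -0.0]
```

>>> {"api": "move_arm", "payload": {
  "increments": [
    {"jaw": 1,"dx": -0.017,"dy": 0.0025,"dz": 0.02,"twist": -0.11},
    {"jaw": 1,"dx": -0.017,"dy": 0.0005,"dz": 0.02,"twist": -0.11},
    {"jaw": 1,"dx": -0.017,"dy": -0.0015,"dz": 0.02,"twist": -0.11},
    {"jaw": 1,"dx": -0.017,"dy": -0.003,"dz": 0.02,"twist": -0.11},
    {"jaw": 1,"dx": -0.0165,"dy": -0.005,"dz": 0.02,"twist": -0.11},
    {"jaw": 1,"dx": -0.016,"dy": -0.007,"dz": 0.02,"twist": -0.11},
    {"jaw": 1,"dx": -0.015,"dy": -0.0085,"dz": 0.02,"twist": -0.11},
    {"jaw": 1,"dx": -0.014,"dy": -0.01,"dz": 0.02,"twist": -0.11},
    {"jaw": 1,"dx": -0.013,"dy": -0.0115,"dz": 0.02,"twist": -0.11},
    {"jaw": 1,"dx": -0.0115,"dy": -0.013,"dz": 0.02,"twist": -0.11},
    {"jaw": 1,"dx": -0.01,"dy": -0.014,"dz": 0.02,"twist": -0.11},
    {"jaw": 1,"dx": -0.008,"dy": -0.015,"dz": 0.02,"twist": -0.11}
  ]
}}

```text
t: 4.52
eef_pos: [0.4717, 0.2661, 0.1775]
ee_rot: [-3.141, -0.0, -0.249]
force: [0.2, 0.4, -0.7]
width: 0.0875
gripper_force: 0.0
```

```bash
python3 - <<'E'
from h import *
s=arm.get_state();print(s['t'],s['eef_pos'],s['ee_rot'],s['q'])
arm.grab_frame('top')
s=arm.get_state();print(s['t'],s['eef_pos'],s['ee_rot'][2])
arm.grab_frame('wrist');rep('wrist',['plank'])
m=arm.silhouettes('wrist','plank')[0]['pixels'].astype(np.uint8)
f=arm.grab_frame('wrist')
for l in cv2.createLineSegmentDetector().detect(cv2.cvtColor(f,cv2.COLOR_BGR2GRAY))[0][:,0]:
    a=ray('wrist',l[0],l[1],.02);b=ray('wrist',l[2],l[3],.02)
    u,v=((l[:2]+l[2:])/2).astype(int)
    if np.linalg.norm(a-b)>.05 and m[max(0,v-6):v+6,max(0,u-6):u+6].any(): print(a[:2].round(3),b[:2].round(3),round(np.degrees(np.arctan2(*(b-a)[1::-1])),2))
E
```

```text
4.5167 [0.47166803 0.26606352 0.17751024] [-3.14104246e+00 -3.44622985e-04 -2.49477453e-01] [ 8.75677635e-01  2.45865170e-01 -4.36530315e-01  9.51609937e-05
 -8.87755842e-01  4.45581295e-01]
4.5667 [0.47047985 0.26725352 0.17361275] -0.24119589730868185
wrist plank [([0.453, 0.274, 0.001], 0.95)]
[0.437 0.346] [0.403 0.213] -104.55
[0.47  0.243] [0.58  0.214] -14.84
[0.492 0.288] [0.592 0.261] -14.91
[0.591 0.259] [0.488 0.287] 164.99
[0.405 0.242] [0.419 0.294] 75.06
[0.429 0.304] [0.485 0.289] -14.77
```

>>> {"api": "move_arm", "payload": {
  "increments": [
    {"jaw": 1,"dx": 0.002,"dy": 0.001,"dz": 0.025,"twist": 0.018},
    {"jaw": 1,"dx": 0,"dy": 0,"dz": 0.03,"twist": 0},
    {"jaw": 1,"dx": 0,"dy": 0,"dz": 0.03,"twist": 0},
    {"jaw": 1,"dx": 0,"dy": 0,"dz": 0.0175,"twist": 0},
    {"jaw": 1,"dx": 0,"dy": 0,"dz": 0,"twist": 0},
    {"jaw": -1,"dx": 0,"dy": 0,"dz": 0,"twist": 0},
    {"jaw": -1,"dx": 0,"dy": 0,"dz": 0,"twist": 0},
    {"jaw": -1,"dx": 0,"dy": 0,"dz": 0,"twist": 0},
    {"jaw": -1,"dx": 0,"dy": 0,"dz": 0,"twist": 0},
    {"jaw": -1,"dx": 0,"dy": 0,"dz": 0,"twist": 0},
    {"jaw": -1,"dx": 0,"dy": 0,"dz": 0,"twist": 0}
  ],
  "force": 30
}}

```text
t: 5.68
eef_pos: [0.4735, 0.2647, 0.0765]
ee_rot: [-3.14, -0.001, -0.272]
force: [-0.6, -0.3, 0.5]
width: 0.0532
gripper_force: 0.0
```

>>> {"api": "move_arm", "payload": {
  "increments": [
    {"jaw": -1,"dx": 0,"dy": 0,"dz": 0.005,"twist": -0.012},
    {"jaw": -1,"dx": 0,"dy": 0,"dz": 0,"twist": 0},
    {"jaw": -1,"dx": 0,"dy": 0,"dz": 0,"twist": 0},
    {"jaw": -1,"dx": 0,"dy": 0,"dz": 0,"twist": 0}
  ]
}}

```text
t: 6.02
eef_pos: [0.4743, 0.265, 0.0725]
ee_rot: [-3.14, -0.002, -0.258]
force: [0.3, -2.4, 16.7]
width: 0.0495
gripper_force: 30.0
```

```bash
cat >> h.py <<'E'
O=np.array([.552,-.151]);PSI=-.021
def W(x,y):
    c,s=np.cos(PSI),np.sin(PSI);return O+np.array([c*x-s*y,s*x+c*y])
E
python3 -c "
from h import *
s=arm.get_state();print(s['eef_pos'],s['ee_rot'],s['width'],s['gripper_force'])
z=s['eef_pos'][2]
a=W(0,.160);print(a)
plan([(.475,.266,z+.05,-.262),(a[0],a[1],z+.05,-1.592)],sp=0.037)"
```

```text
[0.47427803 0.26499452 0.07246815] [-3.13996385e+00 -1.97344686e-03 -2.57887817e-01] 0.049484440670162916 30.0002583861351
[0.55535975 0.00896472]
14
[0.0002, -0.0006, -0.025, 0.0021]
[0.0002, -0.0006, -0.025, 0.0021]
[0.012, 0.019, -0.0, 0.1108]
[0.014, 0.0175, -0.0, 0.1108]
[0.0159, 0.0158, -0.0, 0.1108]
[0.0175, 0.014, -0.0, 0.1108]
[0.019, 0.012, -0.0, 0.1108]
[0.0202, 0.0098, -0.0, 0.1108]
[0.0212, 0.0075, -0.0, 0.1108]
[0.0219, 0.0051, -0.0, 0.1108]
[0.0223, 0.0027, -0.0, 0.1108]
[0.0224, 0.0002, -0.0, 0.1108]
[0.0223, -0.0023, -0.0, 0.1108]
[0.0219, -0.0048, -0.0, 0.1108]
```

```bash
python3 -c "
from h import *
s=arm.get_state();z=s['eef_pos'][2]
a=W(-.06,.195);b=W(0,.155);print(a,b)
plan([(.4743,.265,z+.03,-.2579),(a[0],a[1],z+.03,-1.592),(b[0],b[1],z+.03,-1.592)],sp=0.037)"
```

```text
[0.49610793 0.04521691] [0.55525476 0.00396582]
15
[0.0, -0.0, -0.03, 0.0]
[0.0064, 0.0172, -0.0, 0.1112]
[0.0083, 0.0164, -0.0, 0.1112]
[0.0101, 0.0154, -0.0, 0.1112]
[0.0117, 0.0142, -0.0, 0.1112]
[0.0132, 0.0128, -0.0, 0.1112]
[0.0146, 0.0113, -0.0, 0.1112]
[0.0157, 0.0096, -0.0, 0.1112]
[0.0167, 0.0078, -0.0, 0.1112]
[0.0174, 0.0059, -0.0, 0.1112]
[0.018, 0.0039, -0.0, 0.1112]
[0.0183, 0.0019, -0.0, 0.1112]
[0.0184, -0.0002, -0.0, 0.1112]
[0.02, -0.03, -0.0, -0.0]
[0.02, -0.03, -0.0, -0.0]
```

>>> {"api": "move_arm", "payload": {
  "increments": [
    {"jaw": -1,"dx": 0,"dy": 0,"dz": -0.035,"twist": 0},
    {"jaw": -1,"dx": 0.0065,"dy": 0.017,"dz": 0,"twist": 0.111},
    {"jaw": -1,"dx": 0.008,"dy": 0.016,"dz": 0,"twist": 0.111},
    {"jaw": -1,"dx": 0.01,"dy": 0.0155,"dz": 0,"twist": 0.111},
    {"jaw": -1,"dx": 0.0115,"dy": 0.014,"dz": 0,"twist": 0.111},
    {"jaw": -1,"dx": 0.013,"dy": 0.013,"dz": 0,"twist": 0.111},
    {"jaw": -1,"dx": 0.0145,"dy": 0.011,"dz": 0,"twist": 0.111},
    {"jaw": -1,"dx": 0.0155,"dy": 0.0095,"dz": 0,"twist": 0.111},
    {"jaw": -1,"dx": 0.0165,"dy": 0.008,"dz": 0,"twist": 0.111},
    {"jaw": -1,"dx": 0.0175,"dy": 0.006,"dz": 0,"twist": 0.111},
    {"jaw": -1,"dx": 0.018,"dy": 0.004,"dz": 0,"twist": 0.111},
    {"jaw": -1,"dx": 0.018,"dy": 0.002,"dz": 0,"twist": 0.111}
  ]
}}

```text
t: 7.02
eef_pos: [0.4917, 0.0635, 0.1053]
ee_rot: [3.141, -0.0, -1.486]
force: [0.6, -0.0, -3.3]
width: 0.0498
gripper_force: 30.0
```

>>> {"api": "move_arm", "payload": {
  "increments": [
    {"jaw": -1,"dx": 0.0185,"dy": 0,"dz": 0,"twist": 0.111},
    {"jaw": -1,"dx": 0,"dy": 0,"dz": 0,"twist": 0},
    {"jaw": -1,"dx": 0,"dy": 0,"dz": 0,"twist": 0}
  ]
}}

```text
t: 7.27
eef_pos: [0.4933, 0.0452, 0.1053]
ee_rot: [3.141, -0.0, -1.593]
force: [1.1, 1.1, -1.2]
width: 0.0497
gripper_force: 30.0
```

```bash
python3 - <<'E'
from h import *
f=arm.grab_frame('wrist');cv2.imwrite('pics/w2.png',f)
s=arm.get_state();print(s['t'],s['eef_pos'],s['ee_rot'],s['force'],s['width'])
rep('wrist',['station','screw_axis','crank_handle','plank'])
for l in cv2.createLineSegmentDetector().detect(cv2.cvtColor(f,cv2.COLOR_BGR2GRAY))[0][:,0]:
    a=ray('wrist',l[0],l[1],.008);b=ray('wrist',l[2],l[3],.008)
    if np.hypot(*(l[:2]-l[2:]))>60 and l[[1,3]].max()<300: print(l.round(1),a[:2].round(3),b[:2].round(3),'%.2f'%np.degrees(np.arctan2(*(b-a)[:2])))
b=W(0,.155);plan([(b[0],b[1],s['eef_pos'][2],-1.592)])
E
```

```text
7.3167 [0.49355906 0.04587059 0.10544475] [ 3.14129811e+00 -6.52677070e-05 -1.59095557e+00] [ 0.86232933  1.29305589 -2.0948152 ] 0.04982355735740429
wrist station []
wrist screw_axis []
wrist crank_handle []
wrist plank [([0.495, 0.071, 0.032], 0.68)]
[ 94.4 266.9 213.1 267. ] [0.62  0.045] [0.554 0.046] -88.92
[434.4 266.9 551.9 266.9] [0.431 0.048] [0.365 0.049] -88.97
[265.  269.4 260.9 169.4] [0.525 0.048] [ 0.524 -0.007] -178.74
[ 62.6  32.8  96.3 230.5] [ 0.613 -0.073] [0.615 0.024] 1.10
[263.1   2.9 384.4   3.1] [ 0.518 -0.083] [ 0.462 -0.082] -88.89
[186.8 135.6 190.8 198. ] [ 0.56  -0.025] [0.562 0.007] 2.91
[ 9.270e+01  2.649e+02  4.500e+01 -2.000e-01] [0.621 0.043] [ 0.619 -0.087] -179.07
[259.4 130.7 254.5   6.9] [ 0.523 -0.027] [ 0.522 -0.082] -178.66
[131.4 217.1 124.3 151.8] [0.595 0.017] [ 0.593 -0.018] -177.08
[206.  203.1 202.5 135.5] [0.554 0.01 ] [ 0.552 -0.025] -176.99
[212.9 267.  209.7 203.2] [0.554 0.046] [0.552 0.01 ] -177.07
[386.3  83.2 390.1  11.9] [ 0.46  -0.048] [ 0.459 -0.079] -178.33
[258.8  10.6 263.4 148.2] [ 0.52 -0.08] [ 0.522 -0.018] 1.52
[390.2  78.1 381.1 263.1] [ 0.458 -0.05 ] [0.46  0.045] 1.23
[385.6   7.5 261.9   7.1] [ 0.461 -0.081] [ 0.519 -0.082] 91.20
[265.6 190.6 267.9 258.2] [0.522 0.004] [0.523 0.041] 1.44
[2.150e+01 2.607e+02 1.000e-01 1.695e+02] [0.66 0.04] [ 0.659 -0.01 ] -179.02
[161.9 296.2  48.1 296.3] [0.585 0.063] [0.65  0.062] 90.99
[379.2 230.6 383.3 150.6] [0.462 0.027] [ 0.461 -0.016] -178.44
2
[0.0208, -0.0312, 0.0001, 0.001]
[0.0207, -0.0312, 0.0001, 0.001]
```

View pics/w2.png

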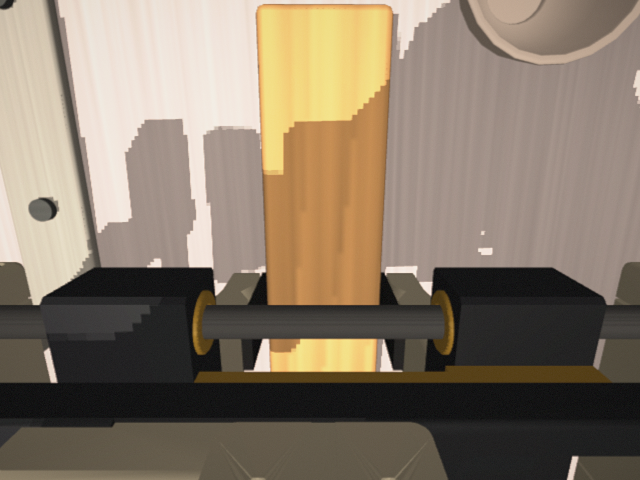

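The wrist view shows the held plank centred between the fingers at columns 258–390, with its far end at row 5. It is parallel to the rail edge (columns 45–95), and the ramekin is clear at the upper right.

>>> {"api": "move_arm", "payload": {
  "increments": [
    {"jaw": -1,"dx": 0.014,"dy": -0.021,"dz": 0,"twist": 0},
    {"jaw": -1,"dx": 0.014,"dy": -0.021,"dz": 0,"twist": -0.002},
    {"jaw": -1,"dx": 0.014,"dy": -0.02,"dz": 0,"twist": 0},
    {"jaw": -1,"dx": 0,"dy": 0,"dz": 0.012,"twist": 0},
    {"jaw": -1,"dx": 0,"dy": 0,"dz": 0.012,"twist": 0},
    {"jaw": -1,"dx": 0,"dy": 0,"dz": 0.0075,"twist": 0},
    {"jaw": -1,"dx": 0,"dy": 0,"dz": 0,"twist": 0},
    {"jaw": -1,"dx": 0,"dy": 0,"dz": 0,"twist": 0}
  ]
}}

```text
t: 8.18
eef_pos: [0.5546, 0.0032, 0.0739]
ee_rot: [3.141, -0.0, -1.589]
force: [-0.8, -0.7, -2.2]
width: 0.0497
gripper_force: 30.0
```

```bash
sed -i 's/^O=.*/O=np.array([.5525,-.151]);PSI=-.018/' h.py; python3 - <<'E'
from h import *
f=arm.grab_frame('wrist');cv2.imwrite('pics/w3.png',f)
s=arm.get_state();print(s['t'],s['eef_pos'],s['ee_rot'],s['force'],s['width'],s['q'])
rep('wrist',['station','screw_axis','crank_handle','plank'])
for l in cv2.createLineSegmentDetector().detect(cv2.cvtColor(f,cv2.COLOR_BGR2GRAY))[0][:,0]:
    z=.008 if l[0]<190 else .02
    a=ray('wrist',l[0],l[1],z);b=ray('wrist',l[2],l[3],z)
    if np.hypot(*(l[:2]-l[2:]))>60 and l[[1,3]].max()<300: print(l.round(1),a[:2].round(4),b[:2].round(4),'%.2f'%np.degrees(np.arctan2(*(b-a)[:2])))
print(W(0,.155))
E
```

```text
8.2333 [0.55471584 0.0032843  0.07425135] [ 3.14133299e+00 -1.44441853e-04 -1.58873138e+00] [-1.09837262  0.21287601 -1.68106939] 0.04993351798392888 [ 3.58988819e-01  4.02402312e-01 -5.06358237e-01  6.29769994e-05
 -6.62330383e-01 -3.76973559e-01]
wrist station []
wrist screw_axis []
wrist crank_handle []
wrist plank [([0.555, 0.029, 0.002], 0.79)]
[ 40.  297.9  95.1 266.2] [0.6896 0.0053] [ 0.6602 -0.0103] -118.00
[ 94.4 267.  210.6 266.9] [ 0.6606 -0.01  ] [ 0.6063 -0.0091] -89.06
[550.3 266.1 602.8 296.2] [ 0.4557 -0.0114] [0.4304 0.0031] -60.06
[434.4 266.9 549.4 266.9] [ 0.5057 -0.0119] [ 0.456  -0.0111] -89.05
[396.6  11.8 391.6  73.2] [ 0.5256 -0.11  ] [ 0.5267 -0.0895] 3.10
[164.2  29.1 171.5 118.3] [ 0.6147 -0.1089] [ 0.6161 -0.0754] 2.37
[264.4   2.3 384.4   3.1] [ 0.573  -0.1138] [ 0.53   -0.1128] -88.68
[163.6 264.4 154.6 158. ] [ 0.6281 -0.0107] [ 0.6254 -0.0593] -176.91
[258.6   9.4 263.9 172. ] [ 0.5752 -0.1116] [ 0.5768 -0.0537] 1.57
[260.2 151.9 254.5  11.8] [ 0.5778 -0.0616] [ 0.5767 -0.1108] -178.77
[173.4 141.7 186.2 264.4] [ 0.6165 -0.0659] [ 0.6176 -0.0105] 1.09
[1.816e+02 2.646e+02 1.515e+02 1.000e-01] [ 0.6197 -0.0105] [ 0.6183 -0.119 ] -179.23
[386.9  84.3 390.2  10.6] [ 0.5283 -0.0857] [ 0.5279 -0.1104] -178.90
[264.9 269.4 260.7 168.1] [ 0.5789 -0.012 ] [ 0.578  -0.0552] -178.82
[390.6  75.6 381.1 269.4] [ 0.527  -0.0887] [ 0.5286 -0.0111] 1.19
[ 96.3 263.2  81.8 180.6] [ 0.6593 -0.0118] [ 0.6587 -0.0501] -179.05
[385.6   7.4 261.9   6.7] [ 0.5295 -0.1114] [ 0.574  -0.1124] 91.24
[265.1 179.4 267.3 246.9] [ 0.5765 -0.0507] [ 0.5772 -0.0221] 1.52
[ 73.  132.1  50.6   0.6] [ 0.6584 -0.0706] [ 0.6573 -0.1195] -178.73
[166.9 296.2  48.1 296.3] [0.6287 0.0054] [0.6855 0.0045] 90.94
[0.55528985 0.00397489]
```

View pics/w3.png

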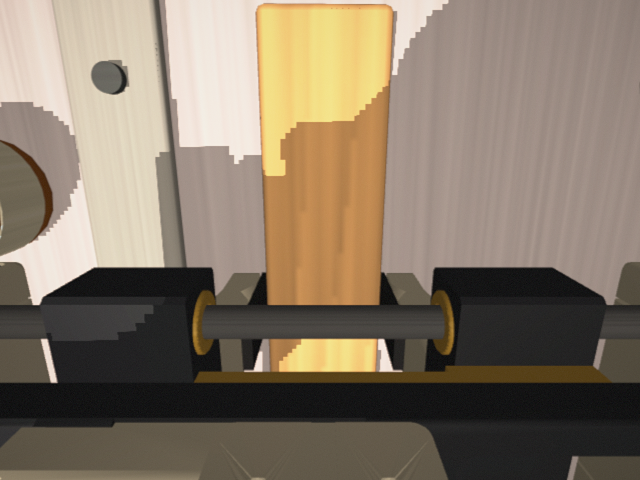

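The wrist view shows the plank low beside the rail, far end at row 5. It has about 63 mm to slide, with a 1 mm shift toward the rail.

>>> {"api": "move_arm", "payload": {
  "increments": [
    {"jaw": -1,"dx": 0,"dy": -0.001,"dz": 0.0015,"twist": -0.004},
    {"jaw": -1,"dx": 0.012,"dy": 0,"dz": 0,"twist": 0},
    {"jaw": -1,"dx": 0.015,"dy": 0,"dz": 0,"twist": 0},
    {"jaw": -1,"dx": 0.015,"dy": 0,"dz": 0,"twist": 0},
    {"jaw": -1,"dx": 0.012,"dy": 0,"dz": 0,"twist": 0},
    {"jaw": -1,"dx": 0.003,"dy": 0,"dz": 0,"twist": 0},
    {"jaw": -1,"dx": 0.002,"dy": 0,"dz": 0,"twist": 0},
    {"jaw": -1,"dx": 0,"dy": 0,"dz": 0,"twist": 0}
  ]
}}

```text
t: 9.1
eef_pos: [0.5549, -0.0566, 0.0727]
ee_rot: [-3.141, 0.0, -1.587]
force: [0.0, 1.0, -2.9]
width: 0.0499
gripper_force: 30.0
```

>>> {"api": "move_arm", "payload": {
  "increments": [
    {"jaw": -1,"dx": 0.002,"dy": 0,"dz": 0,"twist": 0},
    {"jaw": -1,"dx": 0.002,"dy": 0,"dz": 0,"twist": 0},
    {"jaw": -1,"dx": 0,"dy": 0,"dz": 0,"twist": 0}
  ]
}}

```text
t: 9.35
eef_pos: [0.5552, -0.0584, 0.0727]
ee_rot: [-3.141, 0.002, -1.586]
force: [-0.8, 10.4, -1.0]
width: 0.0498
gripper_force: 30.0
```

>>> {"api": "move_arm", "payload": {
  "increments": [
    {"jaw": 0.5,"dx": 0,"dy": 0,"dz": 0,"twist": 0},
    {"jaw": 0.5,"dx": 0,"dy": 0,"dz": 0,"twist": 0},
    {"jaw": 0.5,"dx": 0,"dy": 0,"dz": 0,"twist": 0},
    {"jaw": 0.5,"dx": 0,"dy": 0,"dz": 0,"twist": 0},
    {"jaw": 0.5,"dx": 0,"dy": 0,"dz": -0.02,"twist": 0},
    {"jaw": 0.5,"dx": 0,"dy": 0,"dz": -0.035,"twist": 0},
    {"jaw": 1,"dx": 0,"dy": 0,"dz": -0.04,"twist": 0},
    {"jaw": 1,"dx": 0,"dy": 0,"dz": -0.04,"twist": 0},
    {"jaw": 1,"dx": 0,"dy": 0,"dz": -0.04,"twist": 0},
    {"jaw": 1,"dx": 0,"dy": 0,"dz": -0.03,"twist": 0},
    {"jaw": 1,"dx": 0,"dy": 0,"dz": 0,"twist": 0}
  ]
}}

```text
t: 10.27
eef_pos: [0.5576, -0.0604, 0.2854]
ee_rot: [-3.13, 0.001, -1.585]
force: [0.7, 0.9, 0.4]
width: 0.0872
gripper_force: 0.0
```

```bash
python3 - <<'E'
from h import *
f=arm.grab_frame('wrist');cv2.imwrite('pics/w4.png',f)
s=arm.get_state();print(s['t'],s['eef_pos'],s['ee_rot'],s['force'],s['width'],s['q'])
rep('wrist',['station','screw_axis','crank_handle','plank'])
arm.grab_frame('top');rep('top',['screw_axis','crank_handle','plank']);
arm.grab_frame('side');rep('side',['screw_axis','crank_handle','plank'])
print(W(0,.115))
plan([(.596,-.175,.25,-1.588)])
E
```

```text
10.3167 [ 0.55637467 -0.06020653  0.28196422] [-3.13394085e+00  1.09489021e-03 -1.58557069e+00] [ 0.11353936 -0.47163428 -1.12633469] 0.08677419896861464 [ 2.42557514e-01  1.73029714e-01 -2.66317950e-01  9.85395427e-04
 -1.12377035e+00 -2.57758629e-01]
wrist station [([0.551, -0.151, -0.007], 0.77)]
wrist screw_axis [([0.551, -0.148, 0.097], 0.78)]
wrist crank_handle [([0.594, -0.177, 0.138], 0.82), ([0.403, -0.092, -0.007], 0.31)]
wrist plank [([0.558, -0.031, 0.0], 0.77)]
top screw_axis [([0.554, -0.152, 0.096], 0.96)]
top crank_handle [([0.594, -0.176, 0.137], 0.67), ([0.535, -0.522, 0.001], 0.4)]
top plank [([0.531, -0.524, 0.002], 0.69), ([0.554, -0.036, 0.0], 0.67)]
side screw_axis [([0.548, -0.153, 0.095], 0.93)]
side crank_handle [([0.593, -0.176, 0.132], 0.71)]
side plank [([0.557, -0.033, 0.001], 0.74), ([0.4, -0.09, 0.001], 0.33)]
[ 0.55456989 -0.03601863]
4
[0.0285, -0.0107, 0.0068, 0.0005]
[0.0285, -0.0107, 0.0068, 0.0005]
[0.0285, -0.0107, 0.0068, 0.0005]
[0.0285, -0.0108, 0.0068, 0.0005]
```

View pics/w4.png

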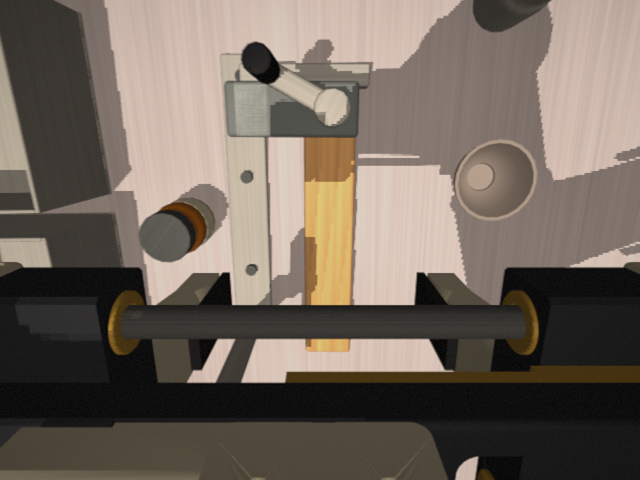

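The view shows the plank under the head, parallel to the rail (columns 305–355, end at row 351). The crank hub is at (332,107) and the handle top at (258,57).

```bash
python3 - <<'E'
from h import *
print(ray('wrist',332,105,.115),ray('wrist',256,57,.155),ray('wrist',327,351,.02),W(0,.255))
for r in [(305,180),(355,180),(306,340),(351,340),(236,190),(268,190)]: print(r,ray('wrist',*r,.02 if r[0]>300 else .008).round(4))
E
```

```text
[ 0.54651958 -0.1500545   0.115     ] [ 0.58855307 -0.17218199  0.155     ] [0.55133019 0.09789482 0.02      ] [0.55708975 0.10395869]
(305, 180) [ 0.5705 -0.0894  0.02  ]
(355, 180) [ 0.5224 -0.0888  0.02  ]
(306, 340) [0.574 0.084 0.02 ]
(351, 340) [0.5251 0.0846 0.02  ]
(236, 190) [ 0.6405 -0.079   0.008 ]
(268, 190) [ 0.6084 -0.0785  0.008 ]
```

>>> {"api": "move_arm", "payload": {
  "increments": [
    {"jaw": 1,"dx": 0.0285,"dy": -0.0095,"dz": 0.005,"twist": 0},
    {"jaw": 1,"dx": 0.0285,"dy": -0.0095,"dz": 0.005,"twist": 0},
    {"jaw": 1,"dx": 0.0285,"dy": -0.0095,"dz": 0.005,"twist": 0},
    {"jaw": 1,"dx": 0.0285,"dy": -0.0095,"dz": 0.005,"twist": 0},
    {"jaw": 1,"dx": 0,"dy": 0,"dz": 0,"twist": 0}
  ]
}}

```text
t: 11.33
eef_pos: [0.5917, -0.1784, 0.2559]
ee_rot: [3.139, -0.001, -1.588]
force: [-0.5, 0.4, 0.2]
width: 0.0878
gripper_force: 0.0
```

```bash
python3 - <<'E'
from h import *
g=cv2.imread('pics/w4.png',0)
for l in cv2.createLineSegmentDetector().detect(g)[0][:,0]:
    if abs(l[3]-l[1])>50 and 210<l[0]<370 and 120<l[1]<360:
        k=(l[2]-l[0])/(l[3]-l[1]);print(l.round(1),'x@200=%.1f slope %.4f'%(l[0]+k*(200-l[1]),k))
s=arm.get_state();print(s['eef_pos'],s['ee_rot'])
E
```

```text
[269.3 183.1 269.9 233.1] x@200=269.5 slope 0.0111
[302.8 224.4 303.3 139.4] x@200=302.9 slope -0.0057
[268.9 290.6 263.6 138.2] x@200=265.7 slope 0.0348
[349.1 301.9 352.6 174.3] x@200=351.9 slope -0.0279
[305.9 184.4 305.  234.4] x@200=305.6 slope -0.0172
[225.8 136.8 222.6  86.7] x@200=229.8 slope 0.0632
[303.7 293.1 303.5 236.9] x@200=303.3 slope 0.0044
[234.7 301.9 228.3 213.2] x@200=227.3 slope 0.0724
[ 0.59168241 -0.17840301  0.25585574] [ 3.13940463e+00 -6.81885338e-04 -1.58833510e+00]
```

>>> {"api": "move_arm", "payload": {
  "increments": [
    {"jaw": 1,"dx": -0.002,"dy": -0.0025,"dz": 0.02,"twist": 0},
    {"jaw": 1,"dx": 0,"dy": 0,"dz": 0.025,"twist": 0},
    {"jaw": 0.4,"dx": 0,"dy": 0,"dz": 0.021,"twist": 0},
    {"jaw": -1,"dx": 0,"dy": 0,"dz": 0,"twist": 0},
    {"jaw": -1,"dx": 0,"dy": 0,"dz": 0,"twist": 0},
    {"jaw": -1,"dx": 0,"dy": 0,"dz": 0,"twist": 0},
    {"jaw": -1,"dx": 0,"dy": 0,"dz": 0,"twist": 0},
    {"jaw": -1,"dx": 0,"dy": 0,"dz": 0,"twist": 0},
    {"jaw": -1,"dx": 0,"dy": 0,"dz": 0,"twist": 0},
    {"jaw": -1,"dx": 0,"dy": 0,"dz": 0,"twist": 0},
    {"jaw": -1,"dx": 0,"dy": 0,"dz": 0,"twist": 0}
  ],
  "force": 8
}}

```text
t: 12.25
eef_pos: [0.5938, -0.1728, 0.1922]
ee_rot: [-3.141, -0.0, -1.586]
force: [0.3, -0.4, -0.9]
width: 0.0332
gripper_force: 0.0
```

>>> {"api": "move_arm", "payload": {
  "increments": [
    {"jaw": -1,"dx": 0.003,"dy": 0,"dz": 0.002,"twist": 0},
    {"jaw": -1,"dx": 0,"dy": 0,"dz": 0,"twist": 0},
    {"jaw": -1,"dx": 0,"dy": 0,"dz": 0,"twist": 0},
    {"jaw": -1,"dx": 0,"dy": 0,"dz": 0,"twist": 0},
    {"jaw": -1,"dx": 0,"dy": 0,"dz": 0,"twist": 0},
    {"jaw": -1,"dx": 0,"dy": 0,"dz": 0,"twist": 0}
  ]
}}

```text
t: 12.75
eef_pos: [0.5942, -0.1761, 0.1897]
ee_rot: [-3.141, -0.0, -1.586]
force: [4.1, -2.7, -3.4]
width: 0.0179
gripper_force: 8.0
```

```bash
cat >> h.py <<'E'
def circ(th0,th1,step,yaw=-1.588,start=None):
    """rows for the handle circle, from the present TCP; th = crank angle"""
    s=arm.get_state();p=np.array(s['eef_pos'][:2]) if start is None else np.array(start)
    n=int(np.ceil((th1-th0)/step))
    for t in np.linspace(th0,th1,n+1)[1:]:
        q=W(-.05*np.cos(t),.05*np.sin(t));d=q-p;p=q
        print('%.2f'%t,[float(round(v,4)) for v in (d[0]*np.cos(yaw)+d[1]*np.sin(yaw),d[0]*np.sin(yaw)-d[1]*np.cos(yaw))])
E
python3 - <<'E'
from h import *
s=arm.get_state();print(s['t'],s['eef_pos'],s['ee_rot'],s['force'],s['width'],s['gripper_force'])
v=np.array([[np.cos(PSI),np.sin(PSI)],[-np.sin(PSI),np.cos(PSI)]])@(s['eef_pos'][:2]-O);th=(np.arctan2(v[1],-v[0]))%(2*np.pi);print(v,np.hypot(*v),th)
circ(th,12.45,0.3)
E
```

```text
12.75 [ 0.59422231 -0.17606838  0.18966654] [-3.14058393e+00 -4.27492784e-04 -1.58577768e+00] [ 4.13070328 -2.70282333 -3.42128087] 0.017867185912537265 7.994132414460182
[ 0.04216675 -0.02431336] 0.048674166506651566 3.664628677267262
3.96 [0.0121, 0.0079]
4.25 [0.0083, 0.012]
4.54 [0.0045, 0.0139]
4.84 [0.0003, 0.0146]
5.13 [-0.0039, 0.0141]
5.42 [-0.0078, 0.0123]
5.71 [-0.011, 0.0096]
6.01 [-0.0133, 0.006]
6.30 [-0.0145, 0.0019]
6.59 [-0.0144, -0.0024]
6.89 [-0.0131, -0.0064]
7.18 [-0.0107, -0.0099]
7.47 [-0.0074, -0.0126]
7.76 [-0.0034, -0.0142]
8.06 [0.0008, -0.0146]
8.35 [0.005, -0.0137]
8.64 [0.0088, -0.0117]
8.94 [0.0117, -0.0086]
9.23 [0.0137, -0.0049]
9.52 [0.0146, -0.0007]
9.81 [0.0142, 0.0035]
10.11 [0.0125, 0.0075]
10.40 [0.0098, 0.0108]
10.69 [0.0063, 0.0131]
10.99 [0.0023, 0.0144]
11.28 [-0.002, 0.0145]
11.57 [-0.0061, 0.0133]
11.86 [-0.0097, 0.0109]
12.16 [-0.0124, 0.0077]
12.45 [-0.0141, 0.0038]
```

>>> {"api": "move_arm", "payload": {
  "increments": [
    {"jaw": -1,"dx": 0.012,"dy": 0.008,"dz": 0,"twist": 0},
    {"jaw": -1,"dx": 0.0085,"dy": 0.012,"dz": 0,"twist": 0},
    {"jaw": -1,"dx": 0.0045,"dy": 0.014,"dz": 0,"twist": 0},
    {"jaw": -1,"dx": 0.0005,"dy": 0.0145,"dz": 0,"twist": 0},
    {"jaw": -1,"dx": -0.004,"dy": 0.014,"dz": 0,"twist": 0},
    {"jaw": -1,"dx": -0.008,"dy": 0.0125,"dz": 0,"twist": 0}
  ]
}}

```text
t: 13.25
eef_pos: [0.5177, -0.188, 0.1896]
ee_rot: [-3.14, 0.001, -1.587]
force: [8.0, 5.3, -4.6]
width: 0.0179
gripper_force: 8.0
```

```bash
cat >> h.py <<'E'
def th():
    s=arm.get_state();print(s['t'],s['eef_pos'].round(4),s['ee_rot'][2].round(3),s['force'].round(1),s['width'],s['gripper_force'])
    v=np.array([[np.cos(PSI),np.sin(PSI)],[-np.sin(PSI),np.cos(PSI)]])@(s['eef_pos'][:2]-O);print(v,np.hypot(*v),np.arctan2(v[1],-v[0])%(2*np.pi))
E
python3 -c "
from h import *
th()"
```

```text
13.25 [ 0.5177 -0.188   0.1896] -1.587 [ 8.   5.3 -4.6] 0.017919976306421455 7.993201017379761
[-0.0341704  -0.03766912] 0.050858414710085564 5.449123731325073
```

>>> {"api": "move_arm", "payload": {
  "increments": [
    {"jaw": -1,"dx": -0.011,"dy": 0.0095,"dz": 0,"twist": 0},
    {"jaw": -1,"dx": -0.0135,"dy": 0.006,"dz": 0,"twist": 0},
    {"jaw": -1,"dx": -0.0145,"dy": 0.002,"dz": 0,"twist": 0},
    {"jaw": -1,"dx": -0.0145,"dy": -0.0025,"dz": 0,"twist": 0},
    {"jaw": -1,"dx": -0.013,"dy": -0.0065,"dz": 0,"twist": 0},
    {"jaw": -1,"dx": -0.0105,"dy": -0.01,"dz": 0,"twist": 0},
    {"jaw": -1,"dx": -0.0075,"dy": -0.0125,"dz": 0,"twist": 0},
    {"jaw": -1,"dx": -0.0035,"dy": -0.014,"dz": 0,"twist": 0}
  ]
}}

```text
t: 13.92
eef_pos: [0.5474, -0.0998, 0.1899]
ee_rot: [3.14, 0.001, -1.586]
force: [-1.6, -1.5, 1.6]
width: 0.0174
gripper_force: 8.0
```

```bash
python3 -c "
from h import *
th();circ(7.8,12.5,.3,start=arm.get_state()['eef_pos'][:2])"
```

```text
13.9167 [ 0.5474 -0.0998  0.1899] -1.586 [-1.6 -1.5  1.6] 0.01737963338295128 7.9996394366025925
[-0.00598787  0.05109017] 0.051439864483945726 1.4541264911796066
8.09 [0.0025, -0.0179]
8.39 [0.0055, -0.0136]
8.68 [0.0092, -0.0114]
8.97 [0.0121, -0.0082]
9.27 [0.014, -0.0044]
9.56 [0.0146, -0.0001]
9.86 [0.014, 0.0041]
10.15 [0.0122, 0.008]
10.44 [0.0094, 0.0112]
10.74 [0.0058, 0.0135]
11.03 [0.0016, 0.0145]
11.32 [-0.0027, 0.0144]
11.62 [-0.0067, 0.013]
11.91 [-0.0102, 0.0105]
12.21 [-0.0128, 0.0071]
12.50 [-0.0143, 0.0031]
```

>>> {"api": "move_arm", "payload": {
  "increments": [
    {"jaw": -1,"dx": 0.002,"dy": -0.016,"dz": 0,"twist": 0},
    {"jaw": -1,"dx": 0.0055,"dy": -0.0135,"dz": 0,"twist": 0},
    {"jaw": -1,"dx": 0.009,"dy": -0.0115,"dz": 0,"twist": 0},
    {"jaw": -1,"dx": 0.012,"dy": -0.008,"dz": 0,"twist": 0},
    {"jaw": -1,"dx": 0.014,"dy": -0.0045,"dz": 0,"twist": 0},
    {"jaw": -1,"dx": 0.0145,"dy": 0,"dz": 0,"twist": 0},
    {"jaw": -1,"dx": 0.014,"dy": 0.004,"dz": 0,"twist": 0},
    {"jaw": -1,"dx": 0.012,"dy": 0.008,"dz": 0,"twist": 0},
    {"jaw": -1,"dx": 0.0095,"dy": 0.011,"dz": 0,"twist": 0},
    {"jaw": -1,"dx": 0.006,"dy": 0.0135,"dz": 0,"twist": 0}
  ]
}}

```text
t: 14.75
eef_pos: [0.5619, -0.2004, 0.1895]
ee_rot: [3.141, 0.002, -1.588]
force: [-0.2, 11.7, 4.7]
width: 0.018
gripper_force: 8.0
```

```bash
python3 -c "
from h import *
th();circ(10.7,12.55,.3,start=arm.get_state()['eef_pos'][:2])"
```

```text
14.75 [ 0.5619 -0.2004  0.1895] -1.588 [-0.2 11.7  4.7] 0.01799611696536373 8.000682592391968
[ 0.01026614 -0.04920355] 0.05026313961617894 4.506693660635445
10.96 [0.0008, 0.0087]
11.23 [-0.0013, 0.0131]
11.49 [-0.0047, 0.0123]
11.76 [-0.0078, 0.0106]
12.02 [-0.0103, 0.0082]
12.29 [-0.0121, 0.0053]
12.55 [-0.013, 0.0019]
```

>>> {"api": "move_arm", "payload": {
  "increments": [
    {"jaw": -1,"dx": 0,"dy": 0.0085,"dz": 0,"twist": 0},
    {"jaw": -1,"dx": -0.002,"dy": 0.013,"dz": 0,"twist": 0},
    {"jaw": -1,"dx": -0.005,"dy": 0.0125,"dz": 0,"twist": 0},
    {"jaw": -1,"dx": -0.008,"dy": 0.0105,"dz": 0,"twist": 0},
    {"jaw": -1,"dx": -0.0105,"dy": 0.008,"dz": 0,"twist": 0},
    {"jaw": -1,"dx": -0.011,"dy": 0.004,"dz": 0,"twist": 0},
    {"jaw": -1,"dx": 0,"dy": 0,"dz": 0,"twist": 0},
    {"jaw": -1,"dx": 0,"dy": 0,"dz": 0,"twist": 0}
  ]
}}

```text
t: 15.42
eef_pos: [0.5041, -0.1624, 0.1895]
ee_rot: [3.137, -0.0, -1.586]
force: [-7.6, -0.9, 8.6]
width: 0.0178
gripper_force: 8.0
```

```bash
python3 -c "
from h import *
th()
f=arm.grab_frame('top');arm.grab_frame('side')
rep('side',['tab_end','crank_handle']);rep('top',['tab_end','crank_handle'])"
```

```text
15.4167 [ 0.5041 -0.1624  0.1895] -1.586 [-7.6 -0.9  8.6] 0.01783732188627645 8.00232857465744
[-0.0481489 -0.0122861] 0.049691697386699256 6.033347749617575
side tab_end [([0.553, -0.178, 0.035], 0.45)]
side crank_handle [([0.502, -0.164, 0.134], 0.64)]
top tab_end []
top crank_handle []
```

>>> {"api": "move_arm", "payload": {
  "increments": [
    {"jaw": 0.3,"dx": 0,"dy": 0,"dz": 0,"twist": 0},
    {"jaw": 0.3,"dx": 0,"dy": 0,"dz": 0,"twist": 0},
    {"jaw": 0.3,"dx": 0,"dy": 0,"dz": 0,"twist": 0},
    {"jaw": 0.3,"dx": 0,"dy": 0,"dz": -0.02,"twist": 0},
    {"jaw": 0.3,"dx": 0,"dy": 0,"dz": -0.03,"twist": 0},
    {"jaw": 1,"dx": -0.03,"dy": 0,"dz": -0.03,"twist": 0},
    {"jaw": 1,"dx": -0.03,"dy": 0,"dz": -0.03,"twist": 0},
    {"jaw": 1,"dx": -0.03,"dy": 0,"dz": -0.02,"twist": 0},
    {"jaw": 1,"dx": 0,"dy": 0,"dz": 0,"twist": 0},
    {"jaw": 1,"dx": 0,"dy": 0,"dz": 0,"twist": 0}
  ]
}}

```text
t: 16.55
eef_pos: [0.5091, -0.0717, 0.3198]
ee_rot: [-3.139, 0.001, -1.583]
force: [-0.1, -0.1, -1.0]
width: 0.0792
gripper_force: 0.0
```

```bash
python3 -c "
from h import *
s=arm.get_state();print(s['t'],s['eef_pos'],s['force'])
f=arm.grab_frame('wrist');cv2.imwrite('pics/w5.png',f)
rep('wrist',['tab_end','crank_handle','plank','screw_axis'])
arm.grab_frame('side');rep('side',['tab_end','plank','crank_handle'])
arm.grab_frame('top');rep('top',['tab_end','lamp_handle','lamp_hinge'])"
```

```text
16.55 [ 0.50914988 -0.0717026   0.31983079] [-0.12617372 -0.10148531 -0.97041044]
wrist tab_end [([0.553, -0.181, 0.033], 0.67)]
wrist crank_handle [([0.503, -0.162, 0.136], 0.61), ([0.403, -0.089, -0.002], 0.51)]
wrist plank [([0.556, -0.034, -0.001], 0.66)]
wrist screw_axis [([0.551, -0.146, 0.095], 0.71)]
side tab_end [([0.552, -0.18, 0.034], 0.48)]
side plank [([0.557, -0.037, 0.001], 0.68)]
side crank_handle [([0.5, -0.166, 0.134], 0.55)]
top tab_end []
top lamp_handle [([0.651, 0.136, 0.3], 0.74)]
top lamp_hinge [([0.642, 0.068, 0.148], 0.98)]
```

View pics/w5.png

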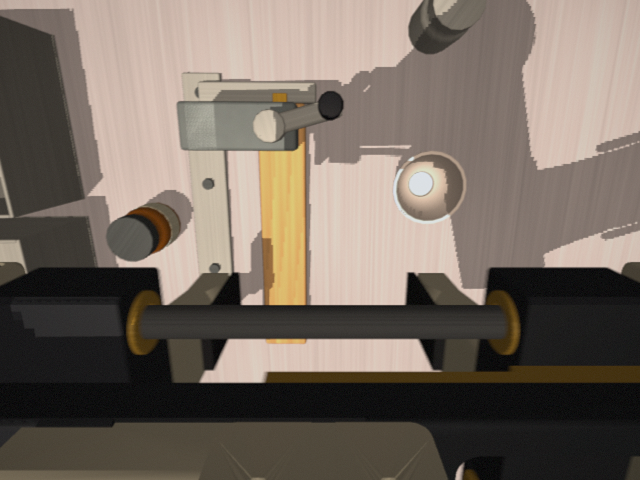

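The brass tab now shows at (280,97) beyond the head's -y side. The plank is still in line and the handle is at (330,105). I'll measure how far the tab stands out.

```bash
python3 -c "
from h import *
f=arm.grab_frame('wrist');hsv=cv2.cvtColor(f,cv2.COLOR_BGR2HSV)
print(f[88:106,280].tolist())
s=arm.silhouettes('wrist','tab_end');m=s[0]['pixels'];a=np.argwhere(m);print(s[0]['score'],a.min(0),a.max(0))
for r in (92,93,94,95,103): print(r,ray('wrist',280,r,.037).round(4),ray('wrist',280,r,.040).round(4))
print(W(0,-.021),[ray('wrist',270,149,.095).round(4)],W(0,.02))
print(arm.get_state()['eef_pos'])
"
```

```text
[[161, 179, 190], [164, 182, 195], [157, 175, 187], [104, 115, 123], [97, 107, 115], [99, 109, 116], [93, 104, 113], [59, 94, 117], [38, 112, 154], [36, 112, 154], [35, 110, 152], [36, 111, 153], [32, 108, 150], [35, 110, 152], [36, 111, 153], [34, 105, 145], [47, 79, 98], [70, 76, 77]]
0.65 [ 75 174] [381 340]
92 [ 0.5476 -0.1844  0.037 ] [ 0.5473 -0.1841  0.04  ]
93 [ 0.5477 -0.1835  0.037 ] [ 0.5473 -0.1832  0.04  ]
94 [ 0.5477 -0.1826  0.037 ] [ 0.5474 -0.1823  0.04  ]
95 [ 0.5477 -0.1817  0.037 ] [ 0.5474 -0.1814  0.04  ]
103 [ 0.5481 -0.1744  0.037 ] [ 0.5477 -0.1742  0.04  ]
[ 0.55212202 -0.1719966 ] [array([ 0.5518, -0.133 ,  0.095 ])] [ 0.55285998 -0.13100324]
[ 0.50868557 -0.07311134  0.31855679]
```

Measured in the picture the tab stands about 8–9 mm out, which is marginal. I'll give the crank another half radian.

```bash
python3 -c "
from h import *
plan([(.504,-.1625,.25,-1.586),(.504,-.1625,.19,-1.586)],sp=.03)
circ(6.033,6.6,.2,start=(.5041,-.1624))"
```

```text
6
[0.0224, 0.0008, 0.0171, 0.0]
[0.0224, 0.0008, 0.0171, 0.0]
[0.0224, 0.0008, 0.0171, 0.0]
[0.0224, 0.0008, 0.0171, 0.0]
[0.0, -0.0, 0.03, -0.0]
[0.0, -0.0, 0.03, -0.0]
6.22 [-0.0092, 0.0017]
6.41 [-0.0094, -0.0003]
6.60 [-0.0092, -0.0021]
```

>>> {"api": "move_arm", "payload": {
  "increments": [
    {"jaw": 1,"dx": 0.0225,"dy": 0.001,"dz": 0.017,"twist": 0},
    {"jaw": 1,"dx": 0.0225,"dy": 0.001,"dz": 0.017,"twist": 0},
    {"jaw": 1,"dx": 0.0225,"dy": 0.001,"dz": 0.017,"twist": 0},
    {"jaw": 0.5,"dx": 0.0225,"dy": 0,"dz": 0.017,"twist": 0},
    {"jaw": 0.3,"dx": 0,"dy": 0,"dz": 0,"twist": 0},
    {"jaw": 0.3,"dx": 0,"dy": 0,"dz": 0,"twist": 0}
  ]
}}

```text
t: 17.8
eef_pos: [0.5037, -0.1639, 0.2495]
ee_rot: [3.139, -0.0, -1.588]
force: [-0.2, -0.3, -0.2]
width: 0.0728
gripper_force: 0.0
```

>>> {"api": "move_arm", "payload": {
  "increments": [
    {"jaw": 0.3,"dx": -0.0015,"dy": 0,"dz": 0.03,"twist": 0},
    {"jaw": 0.3,"dx": 0,"dy": 0,"dz": 0.03,"twist": 0},
    {"jaw": -1,"dx": 0,"dy": 0,"dz": 0,"twist": 0},
    {"jaw": -1,"dx": 0,"dy": 0,"dz": 0,"twist": 0},
    {"jaw": -1,"dx": 0,"dy": 0,"dz": 0,"twist": 0},
    {"jaw": -1,"dx": 0,"dy": 0,"dz": 0,"twist": 0},
    {"jaw": -1,"dx": 0,"dy": 0,"dz": 0,"twist": 0},
    {"jaw": -1,"dx": 0,"dy": 0,"dz": 0,"twist": 0},
    {"jaw": -1,"dx": 0,"dy": 0,"dz": 0,"twist": 0},
    {"jaw": -1,"dx": 0,"dy": 0,"dz": 0,"twist": 0}
  ]
}}

```text
t: 18.63
eef_pos: [0.5042, -0.1617, 0.1914]
ee_rot: [-3.141, -0.0, -1.586]
force: [-2.8, -0.1, 6.7]
width: 0.0178
gripper_force: 8.0
```

>>> {"api": "move_arm", "payload": {
  "increments": [
    {"jaw": -1,"dx": -0.009,"dy": 0.0015,"dz": 0,"twist": 0},
    {"jaw": -1,"dx": -0.0095,"dy": 0,"dz": 0,"twist": 0},
    {"jaw": -1,"dx": -0.007,"dy": -0.0015,"dz": 0,"twist": 0},
    {"jaw": -1,"dx": 0,"dy": 0,"dz": 0,"twist": 0},
    {"jaw": -1,"dx": 0,"dy": 0,"dz": 0,"twist": 0}
  ]
}}

```text
t: 19.05
eef_pos: [0.5041, -0.1357, 0.1914]
ee_rot: [3.141, -0.0, -1.585]
force: [-5.8, 2.7, 8.9]
width: 0.0174
gripper_force: 8.0
```

```bash
python3 -c "
from h import *
th()"
```

```text
19.05 [ 0.5041 -0.1357  0.1914] -1.585 [-5.8  2.7  8.9] 0.017409388814742265 8.00037369132042
[-0.04866107  0.01442286] 0.05075351040902837 0.2881455398612655
```

>>> {"api": "move_arm", "payload": {
  "increments": [
    {"jaw": 0.3,"dx": 0,"dy": 0,"dz": 0,"twist": 0},
    {"jaw": 0.3,"dx": 0,"dy": 0,"dz": 0,"twist": 0},
    {"jaw": 0.3,"dx": 0,"dy": 0,"dz": 0,"twist": 0},
    {"jaw": 0.3,"dx": 0,"dy": 0,"dz": -0.02,"twist": 0},
    {"jaw": 0.3,"dx": 0,"dy": 0,"dz": -0.03,"twist": 0},
    {"jaw": 0.3,"dx": -0.02,"dy": 0,"dz": -0.03,"twist": 0},
    {"jaw": 1,"dx": -0.02,"dy": 0,"dz": -0.03,"twist": 0},
    {"jaw": 1,"dx": -0.02,"dy": 0,"dz": -0.02,"twist": 0},
    {"jaw": 1,"dx": 0,"dy": 0,"dz": 0,"twist": 0},
    {"jaw": 1,"dx": 0,"dy": 0,"dz": 0,"twist": 0},
    {"jaw": 1,"dx": 0,"dy": 0,"dz": 0,"twist": 0}
  ]
}}

```text
t: 19.97
eef_pos: [0.5053, -0.0759, 0.32]
ee_rot: [3.141, 0.0, -1.585]
force: [0.7, -0.2, -0.8]
width: 0.0845
gripper_force: 0.0
```

```bash
python3 -c "
from h import *
f=arm.grab_frame('wrist');s=arm.get_state();print(s['t'],s['eef_pos'])
rep('wrist',['tab_end','crank_handle','plank','screw_axis'])
h=cv2.cvtColor(f,cv2.COLOR_BGR2HSV).astype(int)
p=px('wrist',[.5525,-.18,.037]);u,v=p.astype(int);print(p)
m=(h[...,1]>150)&(h[...,2]>100);m[:v-25]=0;m[v+25:]=0;m[:,:u-25]=0;m[:,u+25:]=0
a=np.argwhere(m);print(a.min(0),a.max(0))
for c in range(u-6,u+14,4):
  q=np.where(m[:,c])[0]
  if len(q): print(c,q.min(),q.max(),ray('wrist',c,q.min(),.040)[:2].round(4))
arm.grab_frame('side');rep('side',['tab_end','plank'])
cv2.imwrite('pics/c5.png',cv2.resize(f[max(0,v-60):v+60,u-80:u+80],None,fx=4,fy=4))
"
```

```text
20.0167 [ 0.50515695 -0.07624027  0.3195745 ]
wrist tab_end [([0.552, -0.185, 0.03], 0.49)]
wrist crank_handle [([0.505, -0.138, 0.136], 0.94)]
wrist plank [([0.553, -0.034, 0.002], 0.67)]
wrist screw_axis [([0.551, -0.149, 0.095], 0.97)]
[271.53410315 100.97017282]
[ 95 267] [123 295]
269 95 107 [ 0.5543 -0.1852]
273 95 107 [ 0.5504 -0.1851]
277 95 107 [ 0.5466 -0.1851]
281 97 107 [ 0.5428 -0.1832]
side tab_end [([0.551, -0.182, 0.036], 0.48)]
side plank [([0.559, -0.035, 0.001], 0.75), ([0.551, -0.182, 0.036], 0.53)]
```

View pics/c5.png

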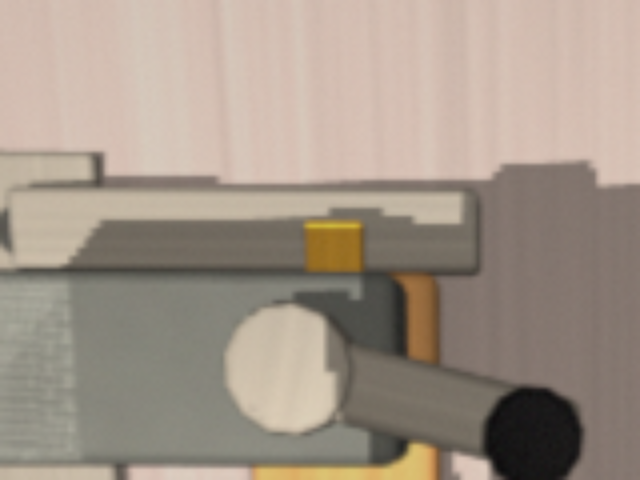

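The close-up shows the brass tab about 12–13 mm clear of the head's side, within its 8–18 mm travel, with the plank still under the jaw. Next is the lamp.

```bash
python3 -c "
from h import *
plan([(.56,.03,.42,-1.588),(.650,.137,.42,-1.588)],sp=.038)"
```

```text
9
[-0.0214, -0.0106, -0.02, 0.0003]
[-0.0214, -0.0106, -0.02, 0.0003]
[-0.0214, -0.0105, -0.02, 0.0003]
[-0.0214, -0.0105, -0.02, 0.0003]
[-0.0214, -0.0105, -0.02, 0.0003]
[-0.0271, -0.022, -0.0, -0.0]
[-0.0271, -0.022, -0.0, -0.0]
[-0.0271, -0.022, -0.0, -0.0]
[-0.0271, -0.022, -0.0, -0.0]
```

>>> {"api": "move_arm", "payload": {
  "increments": [
    {"jaw": 1,"dx": -0.0215,"dy": -0.0105,"dz": -0.02,"twist": 0},
    {"jaw": 1,"dx": -0.0215,"dy": -0.0105,"dz": -0.02,"twist": 0},
    {"jaw": 1,"dx": -0.0215,"dy": -0.0105,"dz": -0.02,"twist": 0},
    {"jaw": 1,"dx": -0.0215,"dy": -0.0105,"dz": -0.02,"twist": 0},
    {"jaw": 1,"dx": -0.0215,"dy": -0.0105,"dz": -0.02,"twist": 0},
    {"jaw": 1,"dx": -0.027,"dy": -0.022,"dz": 0,"twist": 0},
    {"jaw": 1,"dx": -0.027,"dy": -0.022,"dz": 0,"twist": 0},
    {"jaw": 1,"dx": -0.027,"dy": -0.022,"dz": 0,"twist": 0},
    {"jaw": 1,"dx": -0.027,"dy": -0.022,"dz": 0,"twist": 0},
    {"jaw": 1,"dx": 0,"dy": 0,"dz": 0,"twist": 0},
    {"jaw": 1,"dx": 0,"dy": 0,"dz": 0,"twist": 0}
  ]
}}

```text
t: 21.28
eef_pos: [0.6502, 0.1388, 0.4183]
ee_rot: [3.139, -0.001, -1.585]
force: [-0.9, -0.1, -0.8]
width: 0.0878
gripper_force: 0.0
```

```bash
python3 -c "
from h import *
f=arm.grab_frame('side');s=arm.get_state();print(s['t'],s['eef_pos'],s['ee_rot'],s['q'])
rep('side',['lamp_handle','lamp_hinge'])
arm.grab_frame('wrist');rep('wrist',['lamp_handle','lamp_hinge'])
arm.grab_frame('top');rep('top',['lamp_handle','lamp_hinge'])
print(W(.085,.22),W(.085,.282))
"
```

```text
21.3333 [0.64963491 0.13780894 0.41929058] [ 3.13977826e+00 -1.04419174e-03 -1.58518554e+00] [ 5.02029839e-01  2.94836502e-01  2.02574097e-01  1.21803528e-05
 -1.48062729e+00 -5.16421105e-01]
side lamp_handle [([0.552, -0.151, 0.098], 0.63), ([0.652, 0.141, 0.299], 0.61)]
side lamp_hinge [([0.645, 0.069, 0.148], 0.85)]
wrist lamp_handle [([0.651, 0.137, 0.294], 0.65)]
wrist lamp_hinge [([0.643, 0.071, 0.151], 0.63)]
top lamp_handle [([0.65, 0.134, 0.304], 0.85)]
top lamp_hinge [([0.64, 0.068, 0.152], 0.59)]
[0.64144602 0.06743444] [0.64256196 0.1294244 ]
```

>>> {"api": "move_arm", "payload": {
  "increments": [
    {"jaw": 1,"dx": 0,"dy": -0.001,"dz": 0.025,"twist": 0.003},
    {"jaw": 1,"dx": 0,"dy": 0,"dz": 0.025,"twist": 0},
    {"jaw": 1,"dx": 0,"dy": 0,"dz": 0.022,"twist": 0},
    {"jaw": -1,"dx": 0,"dy": 0,"dz": 0,"twist": 0},
    {"jaw": -1,"dx": 0,"dy": 0,"dz": 0,"twist": 0},
    {"jaw": -1,"dx": 0,"dy": 0,"dz": 0,"twist": 0},
    {"jaw": -1,"dx": 0,"dy": 0,"dz": 0,"twist": 0},
    {"jaw": -1,"dx": 0,"dy": 0,"dz": 0,"twist": 0},
    {"jaw": -1,"dx": 0,"dy": 0,"dz": 0,"twist": 0},
    {"jaw": -1,"dx": 0,"dy": 0,"dz": 0,"twist": 0},
    {"jaw": -1,"dx": 0,"dy": 0,"dz": 0,"twist": 0},
    {"jaw": -1,"dx": 0,"dy": 0,"dz": 0,"twist": 0}
  ],
  "force": 25
}}

```text
t: 22.73
eef_pos: [0.6504, 0.1374, 0.3488]
ee_rot: [-3.141, 0.0, -1.589]
force: [0.6, 0.1, 0.7]
width: 0.0331
gripper_force: 0.0
```

>>> {"api": "move_arm", "payload": {
  "increments": [
    {"jaw": -1,"dx": 0,"dy": 0,"dz": 0,"twist": 0},
    {"jaw": -1,"dx": 0,"dy": 0,"dz": 0,"twist": 0},
    {"jaw": -1,"dx": 0,"dy": 0,"dz": 0,"twist": 0}
  ]
}}

```text
t: 22.98
eef_pos: [0.6509, 0.1374, 0.3487]
ee_rot: [-3.14, 0.0, -1.589]
force: [3.1, -0.3, -0.3]
width: 0.0152
gripper_force: 25.0
```

```bash
cat >> h.py <<'E'
def lamp():
    s=arm.get_state();p=s['eef_pos'];print(s['t'],p.round(4),s['ee_rot'].round(3),s['force'].round(1),s['width'],s['gripper_force'])
    x=p[0]-W(.085,.288)[0];z=p[2]-.047-.15;print('angle',np.arctan2(z,-x),'r',np.hypot(x,z));return p
E
python3 -c "
from h import *
p=lamp();x=p[0]-W(.085,.288)[0];z=p[2]-.197;a0=np.arctan2(z,-x)
q=np.array([x,z])
for a in np.linspace(a0,.5236,15)[1:]:
  n=np.array([-.15*np.cos(a),.15*np.sin(a)]);d=n-q;q=n;print('%.2f dy %.4f dz %.4f'%(a,-d[0],-d[1]))
"
```

```text
22.9833 [0.6509 0.1374 0.3487] [-3.14   0.    -1.589] [ 3.1 -0.3 -0.3] 0.0151783174813236 25.004130005836487
angle 1.6250057384899315 r 0.15194427598132743
1.55 dy 0.0119 dz 0.0018
1.47 dy 0.0118 dz 0.0008
1.39 dy 0.0117 dz 0.0017
1.31 dy 0.0115 dz 0.0026
1.23 dy 0.0113 dz 0.0035
1.15 dy 0.0110 dz 0.0044
1.07 dy 0.0106 dz 0.0052
1.00 dy 0.0101 dz 0.0060
0.92 dy 0.0096 dz 0.0068
0.84 dy 0.0091 dz 0.0075
0.76 dy 0.0085 dz 0.0082
0.68 dy 0.0078 dz 0.0089
0.60 dy 0.0071 dz 0.0095
0.52 dy 0.0063 dz 0.0100
```

>>> {"api": "move_arm", "payload": {
  "increments": [
    {"jaw": -1,"dx": 0,"dy": 0.012,"dz": 0,"twist": 0},
    {"jaw": -1,"dx": 0,"dy": 0.012,"dz": 0.001,"twist": 0},
    {"jaw": -1,"dx": 0,"dy": 0.0115,"dz": 0.0015,"twist": 0},
    {"jaw": -1,"dx": 0,"dy": 0.0115,"dz": 0.0025,"twist": 0},
    {"jaw": -1,"dx": 0,"dy": 0.0115,"dz": 0.0035,"twist": 0},
    {"jaw": -1,"dx": 0,"dy": 0.011,"dz": 0.0045,"twist": 0},
    {"jaw": -1,"dx": 0,"dy": 0.0105,"dz": 0.005,"twist": 0},
    {"jaw": -1,"dx": 0,"dy": 0.01,"dz": 0.006,"twist": 0},
    {"jaw": -1,"dx": 0,"dy": 0.0095,"dz": 0.007,"twist": 0},
    {"jaw": -1,"dx": 0,"dy": 0.009,"dz": 0.0075,"twist": 0}
  ]
}}

```text
t: 23.82
eef_pos: [0.5434, 0.1399, 0.3119]
ee_rot: [-3.136, 0.002, -1.588]
force: [5.9, 1.2, 2.8]
width: 0.0153
gripper_force: 25.0
```

```bash
python3 -c "
from h import *
p=lamp()"
```

```text
23.8167 [0.5434 0.1399 0.3119] [-3.136e+00  2.000e-03 -1.588e+00] [5.9 1.2 2.8] 0.0153130887066105 24.99733865261078
angle 0.8580781845431318 r 0.15188287694524963
```

>>> {"api": "move_arm", "payload": {
  "increments": [
    {"jaw": -1,"dx": 0,"dy": 0.0085,"dz": 0.008,"twist": 0},
    {"jaw": -1,"dx": 0,"dy": 0.008,"dz": 0.009,"twist": 0},
    {"jaw": -1,"dx": 0,"dy": 0.0075,"dz": 0.01,"twist": 0},
    {"jaw": -1,"dx": 0,"dy": 0.0065,"dz": 0.0105,"twist": 0},
    {"jaw": -1,"dx": 0,"dy": 0,"dz": 0,"twist": 0},
    {"jaw": -1,"dx": 0,"dy": 0,"dz": 0,"twist": 0},
    {"jaw": -1,"dx": 0,"dy": 0,"dz": 0,"twist": 0}
  ]
}}

```text
t: 24.4
eef_pos: [0.5117, 0.1407, 0.272]
ee_rot: [-3.141, 0.002, -1.589]
force: [4.2, 4.5, -8.3]
width: 0.0154
gripper_force: 25.0
```

```bash
python3 -c "
from h import *
p=lamp()
arm.grab_frame('side');rep('side',['lamp_handle','lamp_hinge'])
arm.grab_frame('top');rep('top',['lamp_handle','lamp_hinge'])
"
```

```text
24.4 [0.5117 0.1407 0.272 ] [-3.141e+00  2.000e-03 -1.589e+00] [ 4.2  4.5 -8.3] 0.015383728479456226 24.998067319393158
angle 0.5201650724758262 r 0.15087701360586014
side lamp_handle [([0.508, 0.141, 0.223], 0.9), ([0.644, 0.064, 0.148], 0.29)]
side lamp_hinge [([0.642, 0.068, 0.149], 0.91), ([0.509, 0.143, 0.222], 0.39)]
top lamp_handle [([0.507, 0.139, 0.224], 0.59)]
top lamp_hinge [([0.645, 0.07, 0.152], 0.68)]
```

>>> {"api": "move_arm", "payload": {
  "increments": [
    {"jaw": -1,"dx": 0,"dy": -0.001,"dz": -0.002,"twist": 0},
    {"jaw": -1,"dx": 0,"dy": 0,"dz": 0,"twist": 0},
    {"jaw": 0.5,"dx": 0,"dy": 0,"dz": 0,"twist": 0},
    {"jaw": 0.5,"dx": 0,"dy": 0,"dz": 0,"twist": 0},
    {"jaw": 0.5,"dx": 0,"dy": 0,"dz": 0,"twist": 0},
    {"jaw": 0.5,"dx": 0,"dy": 0,"dz": 0,"twist": 0},
    {"jaw": 0.5,"dx": 0,"dy": 0,"dz": 0,"twist": 0},
    {"jaw": 0.5,"dx": 0,"dy": 0,"dz": -0.02,"twist": 0},
    {"jaw": 0.5,"dx": 0,"dy": 0,"dz": -0.03,"twist": 0},
    {"jaw": 0.5,"dx": 0,"dy": 0,"dz": -0.04,"twist": 0},
    {"jaw": 0.5,"dx": 0,"dy": 0,"dz": -0.04,"twist": 0},
    {"jaw": 0.5,"dx": 0,"dy": 0,"dz": 0,"twist": 0}
  ]
}}

```text
t: 25.7
eef_pos: [0.5145, 0.14, 0.4134]
ee_rot: [-3.13, 0.004, -1.588]
force: [0.2, 0.8, 2.0]
width: 0.0653
gripper_force: 0.0
```

>>> {"api": "move_arm", "payload": {
  "increments": [
    {"jaw": 0.5,"dx": -0.03,"dy": 0.03,"dz": -0.01,"twist": 0},
    {"jaw": 0.5,"dx": -0.03,"dy": 0.02,"dz": 0,"twist": 0},
    {"jaw": 0.5,"dx": -0.03,"dy": 0,"dz": 0,"twist": 0},
    {"jaw": 0.5,"dx": -0.03,"dy": 0,"dz": 0,"twist": 0},
    {"jaw": 0.5,"dx": 0,"dy": 0,"dz": 0,"twist": 0},
    {"jaw": 0.5,"dx": 0,"dy": 0,"dz": 0,"twist": 0},
    {"jaw": 0.5,"dx": 0,"dy": 0,"dz": 0,"twist": 0},
    {"jaw": 0.5,"dx": 0,"dy": 0,"dz": 0,"twist": 0}
  ]
}}

```text
t: 26.37
eef_pos: [0.4659, 0.2586, 0.4142]
ee_rot: [-3.142, -0.0, -1.589]
force: [-0.0, 0.1, 0.1]
width: 0.0656
gripper_force: 0.0
```

```bash
python3 -c "
from h import *
f=arm.grab_frame('side');g=arm.grab_frame('top')
A=[]
for c in ('side','top','side','top'):
  arm.grab_frame(c);r=arm.pinpoint(c,'lamp_handle');d=arm.pinpoint(c,'lamp_hinge')
  h=np.array(r[0]['position']);k=np.array(d[0]['position']);print(h.round(3),k.round(3),np.degrees(np.arctan2(h[2]-k[2],k[0]-h[0])), np.degrees(np.arctan2(h[2]-.15,.6427-h[0])))
rep('top',['plank','ramekin','shaker','spice_jar','oil_bottle','sauce_bottle','mug']);rep('side',['tab_end','plank'])
cv2.imwrite('pics/f.png',np.hstack([f[150:390,200:520],g[150:350,180:500][:240] if 0 else cv2.resize(g[160:330,200:427],(320,240))]))
print(arm.get_state()['t'],arm.get_state()['eef_pos'])
"
```

```text
[0.512 0.141 0.225] [0.641 0.068 0.147] 30.898647719743234 29.697685443108355
[0.511 0.138 0.227] [0.64  0.066 0.15 ] 30.93748009295578 30.35672297066719
[0.512 0.14  0.225] [0.646 0.069 0.152] 28.433278460681073 29.74960204996055
[0.514 0.137 0.229] [0.64  0.068 0.148] 32.846286885611455 31.512650036067765
top plank [([0.557, -0.038, 0.006], 0.66)]
top ramekin [([0.685, 0.346, 0.0], 0.57), ([0.404, -0.085, -0.003], 0.55)]
top shaker [([0.4, -0.247, -0.002], 0.69)]
top spice_jar []
top oil_bottle [([0.542, -0.34, 0.003], 0.6), ([0.504, -0.139, 0.138], 0.58)]
top sauce_bottle [([0.683, 0.347, 0.001], 0.68)]
top mug [([0.549, -0.15, -0.001], 0.65)]
side tab_end [([0.555, -0.183, 0.034], 0.58)]
side plank [([0.559, -0.039, 0.003], 0.56)]
27.5167 [0.46582561 0.25938898 0.41413474]
```

View pics/f.png

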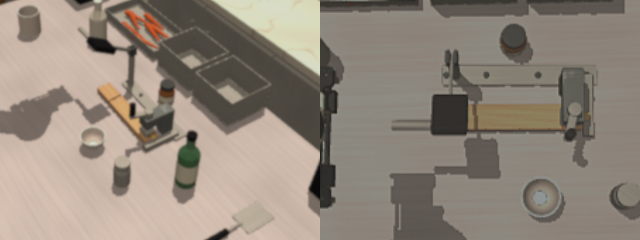

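The lamp stays lowered at about 30° over the plank. The plank is clamped at its stop, the tab is out, and the other things stand where they were.

```bash
python3 -c "
from station import arm
print(arm.job_done())"
```

```text
the job is handed in; nothing more can be done
None
```

The job is handed in: the plank is home against its end stop and clamped, with the tab about 12 mm out. The lamp stays at about 30° after letting go, and I saw nothing else on the bench moved.

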